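Fit a sealing ring and cover flange onto a studded test housing

TASK

Close the test housing on the bench for its pressure check: first lay the grey spacer ring that lies beside the housing (not the one far right by the tester) flat in the round pocket in the top of the housing, then take the cover flange by its yellow boss, turn it so that its four holes match the four studs, and slide it down until it lies flat on the ring. Lower both parts gently, do not let them drop, let go of both, and leave the flanged bearing, the brass tee and the big nut where they are.

Things in the scene. Friction and masses are not known exactly. Their poses are not given: they have to be found in the camera images.
- housing_face (a point): Centre of the flat top face of a fixed grey housing (60 mm high, metal head 124 mm across, foot 148 mm, brass port towards local +x); z up. Round pocket about it: 59 mm across, 4 mm deep. Four studs on a 45 mm radius at 45, 135, 225, 315 degrees from local x, ends 25 mm above the face. Fingers fit between studs, along local x or y. Yaw within 0.6 rad.
- stud_tip (a point): Tip of the stud at 45 degrees (local x, y = +31.8, +31.8 mm from the housing's axis). The four studs are alike: dark steel, upright, 8 mm thick, tapered over the last 5 mm.
- ring_center (a point): Loose grey spacer ring, 54 mm outside, 12 mm high, flat on the bench; this point is its centre, 6 mm over its underside. It is round: any yaw will do. Seated in the pocket its centre is 2 mm above the housing's face and its top 8 mm above it.
- flange_boss (a point): Centre of the yellow boss (32 x 32 mm square, 44 mm high) on a loose steel cover flange, a round plate 124 mm across and 10 mm thick, 0.3 to 0.55 kg, flat on the bench at any yaw. The underside is 32 mm, the plate's top 22 mm below this point. z up, x and y square to the boss's sides. Seated on the ring, this point is 40 mm above the housing's face. It fits in any of four quarter turns.
- flange_hole (a point): Centre of the flange's hole at 45 degrees (local x, y = +31.8, +31.8 mm), on its underside. Four such 12 mm through holes stand at 45, 135, 225, 315 degrees from the boss's x on a 45 mm radius, in line with the boss's corners.
- bearing_center (a point): Bystander: flanged bearing of bare grey metal, 72 x 92 mm, 38 mm high, lying flat; this point is its centre.
- tee_center (a point): Bystander: brass tee fitting, 101 mm long, 24 mm wide, 55 mm high, branch up; this point is its centre.
- nut_center (a point): Bystander: big bare metal hexagon nut, 47 x 41 mm, 20 mm high, lying flat; this point is its centre.
Mind the look-alikes: they are no part of the job. What is shaped like the part that bears ring_center but pink is not meant.

How it is judged:
By the outcome, as a careful person would: the job done as asked, in the order asked, and still so for the second after the job is handed in, with the robot touching nothing.
It also fails if it takes over 61 s, if anything falls off the work surface, if the arm or the gripper's body presses on something with over 40 N, if the wrist force passes 120 N, or if a joint passes its speed limit or range.

ROBOT

A 6-joint arm with a two-finger parallel gripper is mounted at the origin on a cart in front of the work surface, level with it; the furniture and walls round the work are solid. World frame = base frame: x ahead of the robot, y to its left, z up, the work surface at z = 0. Lengths are in mm, angles in rad, forces in N, time in s.
With the tool pointing down it reaches from about 350 to 775 mm from the base axis. Payload 5.5 kg.
Tool frame: the origin (TCP) lies between the finger pads; the fingertips stand 8 mm ahead of it and the grasp point (between the pads) lies 11 mm behind it (finger_overhang is the distance from the TCP to the fingertips, in mm); z points along the fingers, y is the direction in which the jaws open and shut (so a half turn about z gives the same grasp; the last joint's range is limited). The gripper opens to 85 mm and grips with 20 to 120 N. Pads are 22 mm wide; open, the fingers measure 114 mm over their backs; the gripper's body (76 mm by 85 mm) begins 54 mm behind the grasp point. The pads swing forward as they close: fully open they stand 13 mm farther back than shut.
Start: joints at [1.091, 0.313, 0.046, 1.304, 0, 1.431], TCP at [191.672, 542.156, 239.323] pointing down, gripper open.
Joint ranges: [-2.76, 2.76], [-0.86, 1.69], [-1.03, 1.26], [-2.2, 2.34], [-1.47, 1.5], [-3.14, 3.14]. Speed limits (rad/s): [2.57, 2.57, 3.14, 3.14, 3.14, 3.14].

INTERFACE

Orientations are given as [roll, pitch, yaw] about the fixed x, y, z axes, in that order (R = Rz(yaw) Ry(pitch) Rx(roll)).
In Python, from station import sense, grab_frame, get_calibration, sign_off, finger_overhang gives the robot as it stands. The module is installed in compiled form; this text tells all that it offers.
- The arm moves only by the tool carry_out, never from a script. Its argument "targets" is a list of rows, each a list of 3 entries, a list of its own where there are three numbers: the shift along the tool's x, y, z in cm, then the turn, a rotation vector about the tool's x, y, z in rad, then the gripper command: -1 is fully open, 1 is shut, values between are in proportion. In form: [[[tx, ty, tz], [rx, ry, rz], grip], ...]. A call has 1 to 10 rows; each row is the pose to reach, as a shift and turn from the pose measured when the call began, along the tool's axes at that moment; what a row does not reach only later rows make up. A row lasts 1/8 s, in which the tool goes at most 62.5 mm and 10.7 degrees, less where a joint would pass 70% of its speed; a pose out of reach is approached as far as the arm can. A call with a gripper value outside its range is refused whole. The fingers move at their own pace and stop on an object; "squeeze" is the grip in N (left out, the last holds). Time passes only in rows, so rows that repeat a pose let the fingers close. It gives the time, the measured TCP pose, the force and the opening at its end, in the units of the state.
- sense(): the state, without advancing time (a new reading comes with each control period).
- grab_frame(name): name is "scene" or "side" or "wrist"; returns the picture (384x512x3 uint8, red, green, blue); there is no depth.
- get_calibration(name): a dict with "K" (3x3 intrinsics, pixels), "world_from_camera" (4x4, takes a point from camera to world coordinates); the wrist camera has in their place "tool_from_camera" (4x4, takes a point from camera to tool coordinates, whose origin is the TCP and whose axes are the flange's). Camera axes: x right, y down, z forward; pixel columns grow to the right and rows downward; lengths in mm; the calibration is good to about 2 mm. A picture is of the moment at which its call begins: read the wrist's pose just before it. get_calibration takes no time and is no camera call.
- sign_off(): hands the job in, once; it reports no verdict.
The state is a dict: "time": time; "q": joint angles; "joint_vel": joint speeds; "joint_torque": joint torques, N m; "ee_pos": TCP position; "tool_rot": TCP orientation; "contact_force": force on the tool from outside, world axes, zero at the start; "torque": the same for the moment, N m; "gripper_width": finger opening in mm.
Only numpy, scipy, OpenCV 4.12 (cv2) and the standard library are available. Lean on these libraries where they do the work, as an engineer would, in place of code of your own. Each camera call takes 0.05 s, during which the arm holds its last target.

## Working session

There is one attempt and no reset: what is moved stays moved. The work goes in short steps, Python scripts to look and compute and a tool call to move; the robot and the scene stay as the last step left them, time stands still between calls to the robot, and variables do not carry over. Pictures are saved under pics/ and viewed, and the job is handed in when it is done.

Besides the shell and the picture viewer there is one more tool, called as a command line: name --argument value ..., lists and objects as JSON in quotes. carry_out: Moves the arm, as the interface text tells. Its arguments: {"type":"object","properties":{"targets":{"type":"array","items":{"type":"array"}},"squeeze":{"type":"number"}},"required":["targets"]}

```bash
mkdir -p pics
cat > h.py <<'E'
import numpy as np, cv2
from station import *
def snap(n,f):
    im=grab_frame(n); cv2.imwrite('pics/'+f+'.png',im[:,:,::-1]); return im
def cam(n,s=None):
    c=get_calibration(n); K=np.array(c['K'])
    if n!='wrist': return K,np.array(c['world_from_camera'])
    from scipy.spatial.transform import Rotation as R
    T=np.eye(4); T[:3,:3]=rot(s); T[:3,3]=s['ee_pos']
    return K,T@np.array(c['tool_from_camera'])
def rot(s):
    from scipy.spatial.transform import Rotation as R
    return R.from_euler('xyz',s['tool_rot']).as_matrix()
def onplane(K,T,uv,z):
    d=T[:3,:3]@np.linalg.inv(K)@np.array([uv[0],uv[1],1.]); o=T[:3,3]
    return o+d*(z-o[2])/d[2]
def proj(K,T,p):
    q=np.linalg.inv(T)@np.append(p,1); r=K@q[:3]; return r[:2]/r[2]
E
python3 - <<'E'
from h import *
s=sense(); print(s, finger_overhang)
for n in ['scene','side','wrist']:
    snap(n,n+'0'); K,T=cam(n,s); print(n,K.round(1).tolist(),T.round(3).tolist())
E
```

```text
{'time': 0.0, 'q': array([1.09141947e+00, 3.14010906e-01, 4.49755943e-02, 1.30360365e+00,
       1.34700094e-05, 1.43125354e+00]), 'joint_vel': array([-0.00263644, -0.00028938,  0.00044534, -0.00161836,  0.00035739,
       -0.00010689]), 'joint_torque': array([ 1.12375203e-04, -4.80626321e+01,  2.98533815e+01,  1.94695039e-02,
       -2.36435289e-04, -3.59869318e-06]), 'ee_pos': array([191.40694877, 541.67757162, 238.4015027 ]), 'tool_rot': array([-3.13976981e+00, -2.69631301e-04,  2.80175833e+00]), 'contact_force': array([-0.14296127, -0.09708966,  0.53820635]), 'torque': array([ 0.01339121, -0.00216379, -0.01112925]), 'gripper_width': 85.4846581278632} 8.0
scene [[439.1, 0.0, 259.8], [0.0, 439.1, 188.2], [0.0, 0.0, 1.0]] [[0.614, -0.458, 0.643, -293.616], [-0.79, -0.351, 0.503, -684.933], [-0.005, -0.816, -0.578, 821.362], [0.0, 0.0, 0.0, 1.0]]
side [[378.2, 0.0, 251.5], [0.0, 378.2, 192.8], [0.0, 0.0, 1.0]] [[-0.999, -0.036, 0.037, 533.459], [-0.047, 0.382, -0.923, 910.468], [0.019, -0.924, -0.383, 460.653], [0.0, 0.0, 0.0, 1.0]]
wrist [[313.7, 0.0, 249.3], [0.0, 313.7, 193.3], [0.0, 0.0, 1.0]] [[0.333, 0.892, 0.306, 112.616], [0.943, -0.314, -0.109, 570.344], [-0.001, 0.325, -0.946, 372.936], [0.0, 0.0, 0.0, 1.0]]
```

View pics/scene0.png

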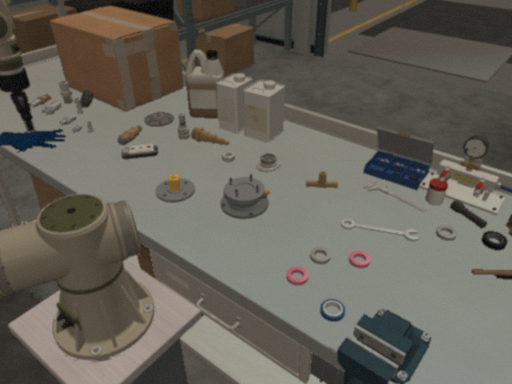

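View pics/side0.png

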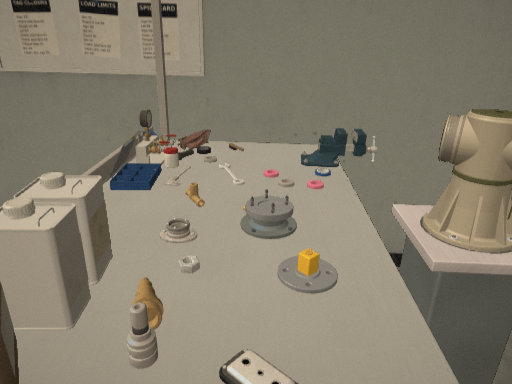

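View pics/wrist0.png

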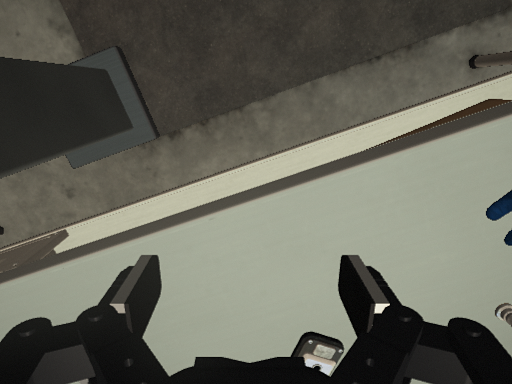

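Run:
```python
from h import *
im=cv2.imread('pics/scene0.png')
cv2.imwrite('pics/c1.png',cv2.resize(im[165:290,150:390],None,fx=3.3,fy=3.3,interpolation=cv2.INTER_CUBIC))
im2=cv2.imread('pics/side0.png')
cv2.imwrite('pics/c2.png',cv2.resize(im2[155:300,170:350],None,fx=4,fy=4,interpolation=cv2.INTER_CUBIC))
c=get_calibration
K,T=cam('scene'); K2,T2=cam('side')
for n,uv,z in [('ring',(320,255),6),('far',(446,232),6),('pink1',(297,275),6),('pink2',(359,259),6),('boss top',(174,177),54),('house',(245,187),60),('bearing',(267,161),20),('nut',(228,156),10),('tee',(322,181),15)]: print(n,onplane(K,T,uv,z).round(0))
for n,uv,z in [('ring',(286,182),6),('boss top',(309,251),54),('house',(269,208),60),('bearing',(178,230),10),('nut',(189,264),10)]: print(n,onplane(K2,T2,uv,z).round(0))
```

```text
ring [ 469. -288.    6.]
far [ 764. -520.    6.]
pink1 [ 373. -280.    6.]
pink2 [ 519. -377.    6.]
boss top [445. 235.  54.]
house [532.  18.  60.]
bearing [742.  94.  20.]
nut [698. 235.  10.]
tee [ 759. -118.   15.]
ring [ 465. -292.    6.]
boss top [439. 232.  54.]
house [523.  40.  60.]
bearing [748.  83.  10.]
nut [690. 232.  10.]
```

View pics/c1.png

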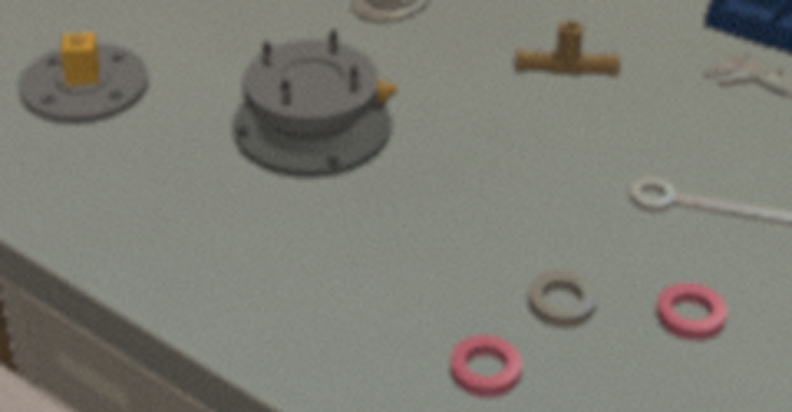

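View pics/c2.png

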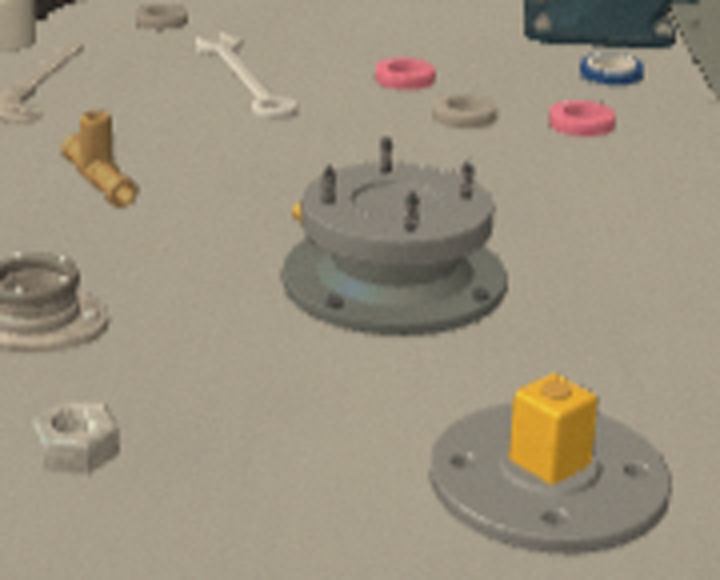

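Two grey rings: scene pixel (320,255), which is at about (467,-290) beside the housing, and (446,232), at about (764,-520) by the tester. The crop shows the one at (320,255) is grey with pink ones either side, so that is the one meant. The others at (297,275) and (359,259) are pink, and (332,309) is blue. The two camera views agree to about 5 mm. Next I move over the flange to look closer.

```bash
cat >> h.py <<'E'
def go(x,y,z,yaw=None):
    from scipy.spatial.transform import Rotation as R
    s=sense(); M=rot(s); d=M.T@(np.array([x,y,z])-s['ee_pos'])/10
    yaw=s['tool_rot'][2] if yaw is None else yaw
    G=R.from_euler('xyz',[np.pi,0,yaw]).as_matrix()
    print('t',round(s['time'],2),'pos',s['ee_pos'].round(1),'rot',s['tool_rot'].round(3),'w',round(s['gripper_width'],1),'F',s['contact_force'].round(1))
    print('shift',d.round(2).tolist(),'rv',R.from_matrix(M.T@G).as_rotvec().round(3).tolist())
E
python3 -c "
from h import *
go(450,234,260)"
```

```text
t 0.15 pos [191.5 541.8 238.6] rot [-3.14  -0.     2.802] w 85.5 F [-0.5  0.3  0.6]
shift [-34.63, -20.4, -2.12] rv [-0.001, -0.0, 0.0]
```

carry_out --targets '[[[-34.6,-20.4,-2.1],[0,0,0],-1],[[-34.6,-20.4,-2.1],[0,0,0],-1],[[-34.6,-20.4,-2.1],[0,0,0],-1],[[-34.6,-20.4,-2.1],[0,0,0],-1],[[-34.6,-20.4,-2.1],[0,0,0],-1],[[-34.6,-20.4,-2.1],[0,0,0],-1],[[-34.6,-20.4,-2.1],[0,0,0],-1],[[-34.6,-20.4,-2.1],[0,0,0],-1],[[-34.6,-20.4,-2.1],[0,0,0],-1]]'

```text
time: 1.27
ee_pos: [449.1, 234.4, 259.5]
tool_rot: [-3.14, -0.001, 2.802]
contact_force: [0.5, 0.3, -0.1]
gripper_width: 85.4
```

Run:
```python
from h import *
import pickle
s=sense(); snap('wrist','w_fl'); pickle.dump(s,open('s_fl.pkl','wb'))
go(530,30,270); print(s['q'].round(2),s['joint_vel'].round(3))
```

```text
t 1.32 pos [448.9 234.8 259.6] rot [-3.140e+00 -1.000e-03  2.803e+00] w 85.4 F [-0.2 -0.8 -0.2]
shift [-14.45, -16.62, -1.03] rv [-0.002, -0.001, 0.0]
[ 0.32  0.18 -0.08  1.31 -0.    0.66] [ 0.023 -0.006 -0.003 -0.001 -0.002 -0.002]
```

View pics/w_fl.png

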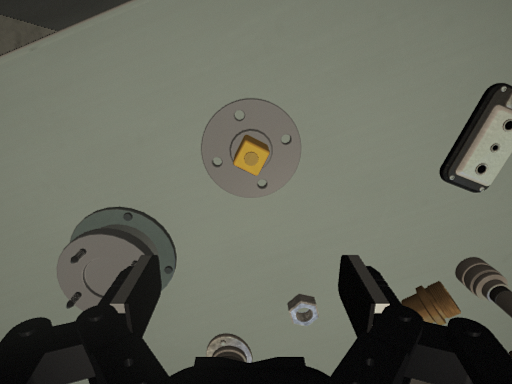

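Run:
```python
from h import *
import pickle
s=pickle.load(open('s_fl.pkl','rb')); K,T=cam('wrist',s)
im=cv2.imread('pics/w_fl.png'); hsv=cv2.cvtColor(im,cv2.COLOR_BGR2HSV)
# plate outline
crop=im[90:205,195:310]
g=cv2.cvtColor(im,cv2.COLOR_BGR2GRAY)
cv2.imwrite('pics/w_fl_c.png',cv2.resize(crop,None,fx=5,fy=5,interpolation=cv2.INTER_CUBIC))
# bench is greenish: g-r difference
d=im[:,:,1].astype(int)-im[:,:,2]
m=(d<3).astype(np.uint8)*255
m2=np.zeros_like(m); m2[85:210,185:320]=m[85:210,185:320]
m2=cv2.morphologyEx(m2,cv2.MORPH_CLOSE,np.ones((9,9)));m2=cv2.morphologyEx(m2,cv2.MORPH_OPEN,np.ones((5,5)))
cs,_=cv2.findContours(m2,cv2.RETR_EXTERNAL,cv2.CHAIN_APPROX_NONE); c=max(cs,key=cv2.contourArea)
print(cv2.fitEllipse(c))
P=np.array([onplane(K,T,p[0],10)[:2] for p in c]).astype(np.float32)
print('plate fit',cv2.fitEllipse(P))
P=np.array([onplane(K,T,p[0],5)[:2] for p in c]).astype(np.float32)
print('yellow')
y=cv2.inRange(hsv,(15,140,120),(35,255,255)); 
y[:, :195]=0;y[:,310:]=0;y[210:]=0
cs,_=cv2.findContours(y,cv2.RETR_EXTERNAL,cv2.CHAIN_APPROX_NONE); c=max(cs,key=cv2.contourArea)
print(cv2.minAreaRect(c),cv2.boundingRect(c))
```

```text
((250.64088439941406, 147.5911102294922), (100.02506256103516, 101.5838851928711), 20.584257125854492)
plate fit ((441.9683837890625, 239.04356384277344), (123.46673583984375, 126.49463653564453), 59.17461013793945)
yellow
((250.90000915527344, 157.70001220703125), (27.280029296875, 27.280029296875), 26.56505012512207) (234, 141, 35, 34)
```

View pics/w_fl_c.png

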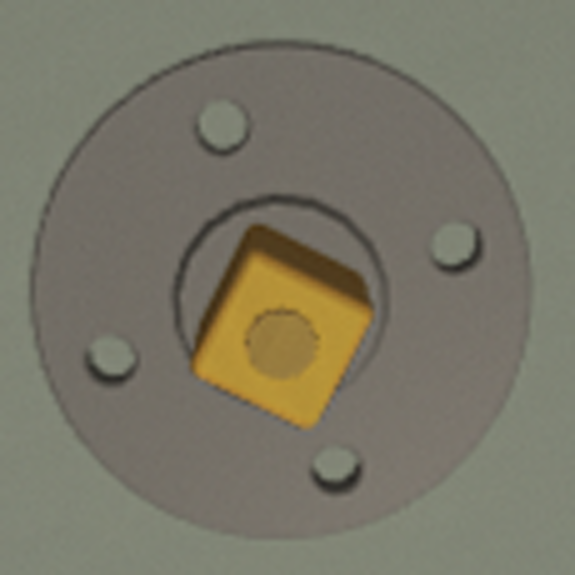

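carry_out --targets '[[[-14.4,-16.6,-1.0],[0,0,0],-1],[[-14.4,-16.6,-1.0],[0,0,0],-1],[[-14.4,-16.6,-1.0],[0,0,0],-1],[[-14.4,-16.6,-1.0],[0,0,0],-1],[[-14.4,-16.6,-1.0],[0,0,0],-1],[[-14.4,-16.6,-1.0],[0,0,0],-1]]'

```text
time: 2.08
ee_pos: [529.0, 31.8, 269.6]
tool_rot: [-3.14, -0.002, 2.804]
contact_force: [0.4, 0.3, 0.2]
gripper_width: 85.2
```

Run:
```python
from h import *
import pickle
s=sense(); snap('wrist','w_ho'); pickle.dump(s,open('s_ho.pkl','wb'))
go(467,-290,180); print(s['q'].round(2),s['joint_vel'].round(3))
```

```text
t 2.12 pos [528.9  32.  269.7] rot [-3.140e+00 -2.000e-03  2.805e+00] w 85.4 F [-0.3  0.7  0.1]
shift [-4.81, -32.43, 9.0] rv [-0.001, -0.002, 0.0]
[-0.09  0.22 -0.    1.35 -0.    0.25] [ 0.014 -0.005 -0.004 -0.002 -0.002 -0.004]
```

View pics/w_ho.png

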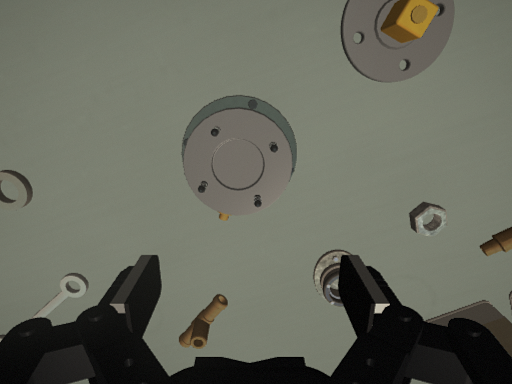

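Run:
```python
from h import *
import pickle
im=cv2.imread('pics/w_ho.png')
cv2.imwrite('pics/w_ho_c.png',cv2.resize(im[90:225,175:305],None,fx=4.4,fy=4.4,interpolation=cv2.INTER_CUBIC))
s=pickle.load(open('s_fl.pkl','rb')); K,T=cam('wrist',s)
H=[((a+.5)/5-.5+195,(b+.5)/5-.5+90) for a,b in [(222,124),(457,243),(111,355),(337,467)]]
P=np.array([onplane(K,T,p,10)[:2] for p in H]); c=P.mean(0); print(P.round(1),c, np.linalg.norm(P-c,axis=1))
a=np.degrees(np.arctan2(*(P-c)[:,::-1].T)); print(a, (a-45)%90)
print('boss top',onplane(K,T,((282+.5)/5-.5+195,(343+.5)/5-.5+90),54))
```

```text
[[396.6 240.3]
 [442.3 284.7]
 [440.2 194.9]
 [486.7 238.8]] [441.47593903 239.67098977] [44.83373918 45.06601086 44.81994477 45.26561355]
[179.19597386  88.95604995 -91.59649813  -1.12041667] [44.19597386 43.95604995 43.40350187 43.87958333]
boss top [442.26290513 239.27392361  54.        ]
```

View pics/w_ho_c.png

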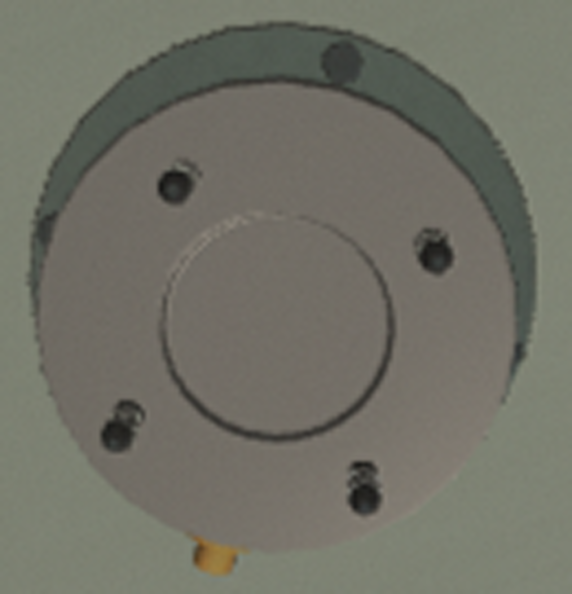

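Run:
```python
from h import *
import pickle
s=pickle.load(open('s_ho.pkl','rb')); K,T=cam('wrist',s)
f=lambda a,b:((a+.5)/4.4-.5+175,(b+.5)/4.4-.5+90)
P=np.array([onplane(K,T,f(*p),85)[:2] for p in [(174,188),(436,258),(117,435),(365,499)]]); c=P.mean(0); print(P.round(1),c, np.linalg.norm(P-c,axis=1))
a=np.degrees(np.arctan2(*(P-c)[:,::-1].T)); print(a, (a-45)%90)
im=cv2.imread('pics/w_ho.png')
# plate: pocket points
Q=np.array([onplane(K,T,f(*p),60)[:2] for p in [(161,325),(394,326),(278,438),(278,212)]]);print(Q.round(1),Q[:2].mean(0),Q[2:].mean(0))
print('port',onplane(K,T,f(215,558),40))
# ring ray partly visible
print(onplane(K,T,(12,187),12))
```

```text
[[480.2  11.8]
 [515.4  63.5]
 [531.1 -23. ]
 [566.8  28.6]] [523.39663955  20.2332731 ] [43.98866186 44.0281838  43.91339306 44.18112831]
[-168.93915924  100.40343183  -79.84922647   10.90855033] [56.06084076 55.40343183 55.15077353 55.90855033]
[[513.8  -7.8]
 [533.7  48.3]
 [552.2  10.1]
 [496.6  30.3]] [523.72518173  20.28184527] [524.3973086   20.17227033]
port [586.11242111 -22.18016104  40.        ]
[ 465.71094278 -275.87950275   12.        ]
```

carry_out --targets '[[[-3,-16,3],[0,0,0],-1],[[-4.8,-30,8],[0,0,0],-1],[[-4.8,-32.4,9.0],[0,0,0],-1],[[-4.8,-32.4,9.0],[0,0,0],-1],[[-4.8,-32.4,9.0],[0,0,0],-1],[[-4.8,-32.4,9.0],[0,0,0],-1],[[-4.8,-32.4,9.0],[0,0,0],-1]]'

```text
time: 3.0
ee_pos: [466.7, -289.6, 179.2]
tool_rot: [-3.141, -0.003, 2.804]
contact_force: [-0.2, 0.1, -0.4]
gripper_width: 85.4
```

Run:
```python
from h import *
import pickle
s=sense(); im=snap('wrist','w_ri'); pickle.dump(s,open('s_ri.pkl','wb'))
go(467,-290,180); print(s['q'].round(2),s['joint_vel'].round(3))
```

```text
t 3.05 pos [ 467.  -288.7  179.8] rot [-3.141e+00 -3.000e-03  2.805e+00] w 85.5 F [ 0.9  0.6 -0.7]
shift [-0.04, -0.13, -0.02] rv [-0.001, -0.003, 0.0]
[-0.7   0.29 -0.13  1.15 -0.   -0.36] [ 0.041 -0.022  0.001  0.022  0.012  0.013]
```

View pics/w_ri.png

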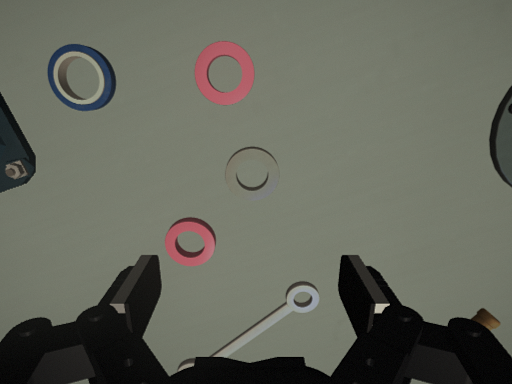

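Run:
```python
from h import *
import pickle
s=pickle.load(open('s_ri.pkl','rb')); K,T=cam('wrist',s)
im=cv2.imread('pics/w_ri.png')
cv2.imwrite('pics/w_ri_c.png',cv2.resize(im[130:215,205:300],None,fx=6,fy=6,interpolation=cv2.INTER_CUBIC))
a=im.astype(int)
d=a[:,:,1]-a[:,:,2]
m=((d<5)).astype(np.uint8)*255; m[:140]=0;m[208:]=0;m[:,:218]=0;m[:,288:]=0
m=cv2.morphologyEx(m,cv2.MORPH_OPEN,np.ones((3,3)));m=cv2.morphologyEx(m,cv2.MORPH_CLOSE,np.ones((5,5)))
cs,_=cv2.findContours(m,cv2.RETR_EXTERNAL,cv2.CHAIN_APPROX_NONE); c=max(cs,key=cv2.contourArea)
print(cv2.fitEllipse(c))
f=lambda z:np.array([onplane(K,T,p[0],z)[:2] for p in c]).astype(np.float32)
print(cv2.fitEllipse(f(12)),cv2.fitEllipse(f(6)))
```

```text
((249.5809783935547, 171.85275268554688), (64.27373504638672, 69.50263214111328), 164.4243927001953)
((465.3053894042969, -288.1402587890625), (63.86667251586914, 71.37686157226562), 81.31317138671875) ((466.8390197753906, -288.6716613769531), (65.13554382324219, 72.7949447631836), 81.31317901611328)
```

View pics/w_ri_c.png

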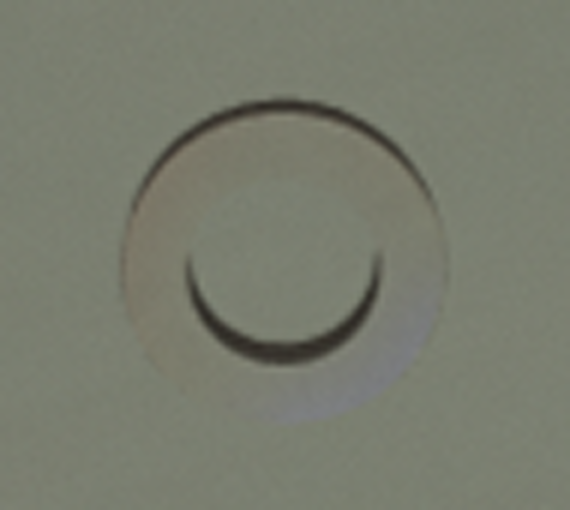

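Run:
```python
from h import *
import pickle
s=pickle.load(open('s_ri.pkl','rb')); K,T=cam('wrist',s)
f=lambda a,b:((a+.5)/6-.5+205,(b+.5)/6-.5+130)
Q=np.array([onplane(K,T,f(*p),12)[:2] for p in [(121,267),(448,267),(284,111),(284,423)]]);print(Q.round(1),Q[:2].mean(0),Q[2:].mean(0),np.linalg.norm(Q[0]-Q[1]),np.linalg.norm(Q[2]-Q[3]))
c=np.r_[(Q[:2].mean(0)+Q[2:].mean(0))/2]
go(c[0],c[1],60,2.541)
go(c[0],c[1],24,2.541)
```

```text
[[ 458.  -311.8]
 [ 476.  -260.6]
 [ 442.3 -277.7]
 [ 493.  -295.3]] [ 466.98919154 -286.22296763] [ 467.66270567 -286.5438891 ] 54.29670962164262 53.65230745929608
t 3.05 pos [ 467.  -288.7  179.8] rot [-3.141e+00 -3.000e-03  2.805e+00] w 85.5 F [ 0.9  0.6 -0.7]
shift [0.02, 0.23, 11.98] rv [-0.001, -0.003, 0.264]
t 3.05 pos [ 467.  -288.7  179.8] rot [-3.141e+00 -3.000e-03  2.805e+00] w 85.5 F [ 0.9  0.6 -0.7]
shift [0.01, 0.23, 15.58] rv [-0.001, -0.003, 0.264]
```

carry_out --targets '[[[0,0.2,6],[0,0,0.18],-0.45],[[0,0.2,12],[0,-0.003,0.264],-0.45],[[0,0.2,14],[0,-0.003,0.264],-0.45],[[0,0.2,15],[0,-0.003,0.264],-0.45],[[0,0.2,15],[0,-0.003,0.264],-0.45],[[0,0.2,15],[0,-0.003,0.264],-0.45]]'

```text
time: 3.8
ee_pos: [468.6, -287.0, 31.3]
tool_rot: [-3.141, 0.003, 2.542]
contact_force: [0.5, -1.2, -0.0]
gripper_width: 61.9
```

Run:
```python
from h import *
s=sense(); im=snap('wrist','w_ri2'); snap('side','s_ri2')
go(467.3,-286.4,20,2.541)
```

```text
t 3.9 pos [ 468.3 -287.3   31.2] rot [-3.141e+00  3.000e-03  2.542e+00] w 62.3 F [ 0.6  0.2 -0.3]
shift [0.14, 0.01, 1.12] rv [-0.001, 0.003, 0.001]
```

View pics/w_ri2.png

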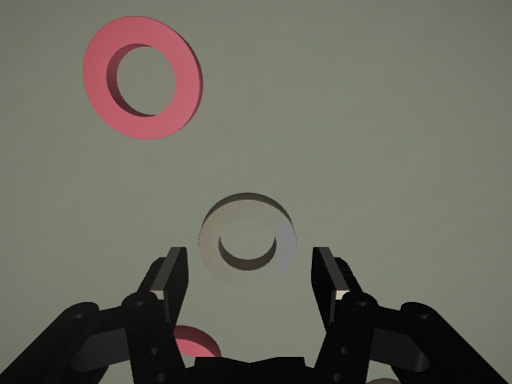

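Run:
```python
from h import *
im=cv2.imread('pics/w_ri2.png')
cv2.imwrite('pics/w_ri2c.png',cv2.resize(im[180:310,140:360],None,fx=3.5,fy=3.5,interpolation=cv2.INTER_CUBIC))
C=np.array(get_calibration('wrist')['tool_from_camera']);K,_=cam('scene');K=np.array(get_calibration('wrist')['K'])
print(C.round(3))
for z in (-4,-2,0,2,4,8):
  print(z,[proj(K,C,np.array([x,y,z])).round(0).tolist() for x in (11,-11) for y in (-31,31)])
```

```text
[[ 1.00000e-03 -9.46000e-01 -3.25000e-01  8.39920e+01]
 [ 1.00000e+00  0.00000e+00  1.00000e-03  3.68000e-01]
 [-1.00000e-03 -3.25000e-01  9.46000e-01 -1.34515e+02]
 [ 0.00000e+00  0.00000e+00  0.00000e+00  1.00000e+00]]
-4 [[182.0, 250.0], [314.0, 250.0], [185.0, 290.0], [311.0, 290.0]]
-2 [[183.0, 248.0], [313.0, 248.0], [186.0, 287.0], [310.0, 287.0]]
0 [[184.0, 246.0], [313.0, 246.0], [187.0, 285.0], [310.0, 285.0]]
2 [[185.0, 244.0], [312.0, 244.0], [187.0, 282.0], [309.0, 282.0]]
4 [[185.0, 242.0], [311.0, 242.0], [188.0, 280.0], [308.0, 280.0]]
8 [[187.0, 238.0], [310.0, 238.0], [190.0, 276.0], [307.0, 276.0]]
```

View pics/w_ri2c.png

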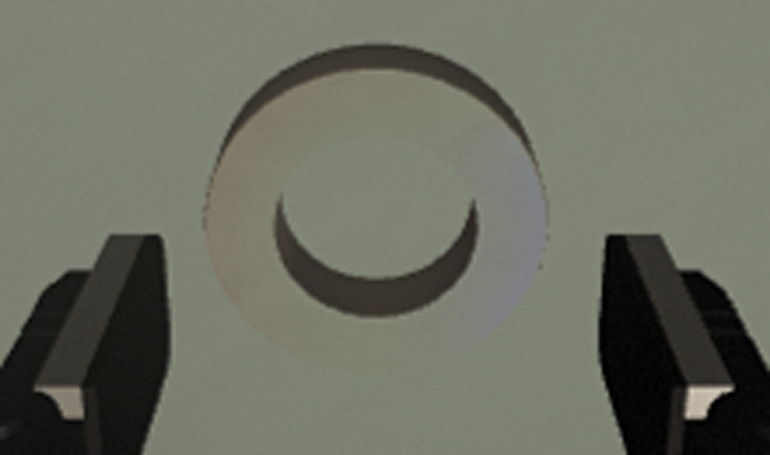

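Run:
```python
from h import *
s=sense();K,T=cam('wrist',s)
c=onplane(K,T,(247.2,242.9),12);print(c, proj(K,T,[467.3,-286.4,12]))
go(c[0],c[1],7,2.541)
```

```text
[ 466.07378032 -286.44112719   12.        ] [248.52515106 244.50875373]
t 3.9 pos [ 468.3 -287.3   31.2] rot [-3.141e+00  3.000e-03  2.542e+00] w 62.3 F [ 0.6  0.2 -0.3]
shift [0.24, -0.06, 2.42] rv [-0.001, 0.003, 0.001]
```

carry_out --targets '[[[0.2,-0.03,1.4],[0,0,0],-0.45],[[0.2,-0.03,2.2],[0,0,0],-0.45],[[0.2,-0.03,2.4],[0,0,0],-0.45],[[0.2,-0.03,2.4],[0,0,0],-0.45],[[0.2,-0.03,2.4],[0,0,0],0.1],[[0.2,-0.03,2.4],[0,0,0],0.1],[[0.2,-0.03,2.4],[0,0,0],0.1],[[0.2,-0.03,2.4],[0,0,0],0.1]]' --squeeze 35

```text
time: 4.9
ee_pos: [466.6, -286.6, 7.6]
tool_rot: [-3.14, 0.004, 2.542]
contact_force: [-2.6, 1.4, 5.0]
gripper_width: 51.7
```

Run:
```python
from h import *
go(467.3,-286.4,20,2.541);s=sense();print(s['joint_vel'].round(3))
im=snap('wrist','w_ri3')
```

```text
t 4.9 pos [ 466.6 -286.6    7.6] rot [-3.14   0.004  2.542] w 51.7 F [-2.6  1.4  5. ]
shift [-0.05, 0.06, -1.24] rv [-0.001, 0.004, 0.001]
[ 0.001  0.001 -0.001 -0.001  0.002 -0.   ]
```

View pics/w_ri3.png

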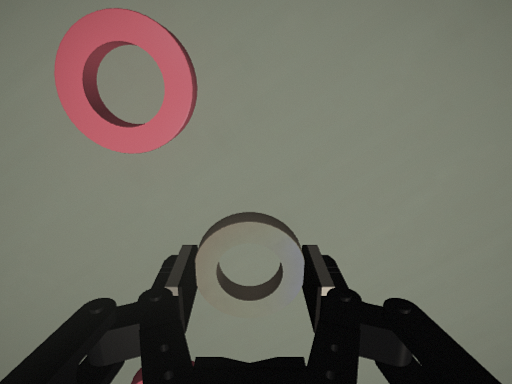

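carry_out --targets '[[[0,0,-0.5],[0,0,0],0.1],[[0,0,-2],[0,0,0],0.1],[[0,0,-5],[0,0,0],0.1],[[0,0,-10],[0,0,0],0.1],[[0,0,-14],[0,0,0],0.1],[[0,0,-14],[0,0,0],0.1]]'

```text
time: 5.7
ee_pos: [468.5, -287.9, 152.2]
tool_rot: [-3.14, 0.012, 2.542]
contact_force: [0.1, -0.6, -1.8]
gripper_width: 52.0
```

Run:
```python
from h import *
im=snap('wrist','w_ri4')
cv2.imwrite('pics/w_ri4c.png',cv2.resize(im[200:330,140:360,::-1],None,fx=3.5,fy=3.5,interpolation=cv2.INTER_CUBIC))
go(523.5,20.2,147,2.541)
go(523.5,20.2,120,2.541)
```

```text
t 5.75 pos [ 467.4 -287.   149.9] rot [-3.14   0.008  2.542] w 51.9 F [-0.5  0.3 -2.3]
shift [12.71, 28.52, 0.14] rv [-0.002, 0.008, 0.001]
t 5.75 pos [ 467.4 -287.   149.9] rot [-3.14   0.008  2.542] w 51.9 F [-0.5  0.3 -2.3]
shift [12.73, 28.53, 2.84] rv [-0.002, 0.008, 0.001]
```

View pics/w_ri4c.png

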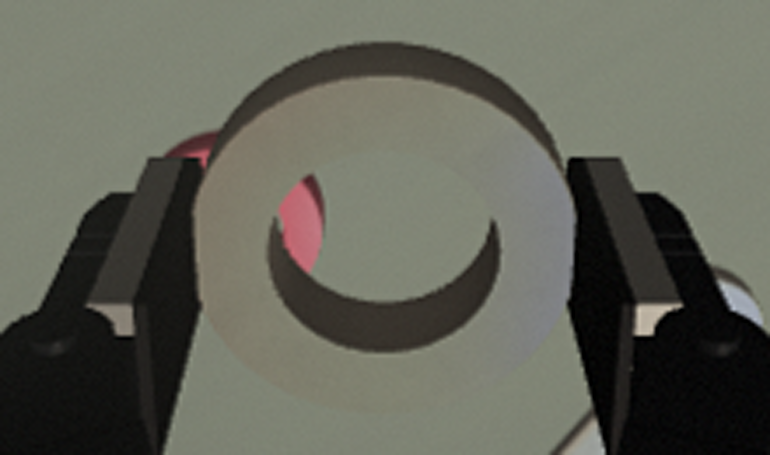

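Run:
```python
from h import *
C=np.array(get_calibration('wrist')['tool_from_camera']);K=np.array(get_calibration('wrist')['K'])
f=lambda a,b:((a+.5)/3.5-.5+140,(b+.5)/3.5-.5+200)
for z in (-8,-6,-4.4,-3,0):
  P=[onplane(K,C,f(*p),z) for p in [(195,245),(577,245),(386,76),(386,415)]]
  print(z,np.linalg.norm(P[0]-P[1]).round(1),np.linalg.norm(P[2]-P[3]).round(1),((P[0]+P[1])/2).round(1),((P[2]+P[3])/2).round(1))
```

```text
-8 50.8 52.2 [ 2.9  0.8 -8. ] [ 1.3  0.8 -8. ]
-6 51.6 53.0 [ 1.6  0.9 -6. ] [ 0.   0.9 -6. ]
-4.4 52.2 53.7 [ 0.6  0.9 -4.4] [-1.   0.9 -4.4]
-3 52.8 54.3 [-0.3  0.9 -3. ] [-1.9  0.9 -3. ]
0 54.0 55.5 [-2.2  0.9  0. ] [-3.9  0.9  0. ]
```

carry_out --targets '[[[6,14,0],[0,0,0],0.1],[[12.7,28.5,0],[0,0.008,0],0.1],[[12.7,28.5,0],[0,0.008,0],0.1],[[12.7,28.5,1],[0,0.008,0],0.1],[[12.7,28.5,2],[0,0.008,0],0.1],[[12.7,28.5,2.8],[0,0.008,0],0.1],[[12.7,28.5,2.8],[0,0.008,0],0.1],[[12.7,28.5,2.8],[0,0.008,0],0.1]]'

```text
time: 6.75
ee_pos: [523.3, 18.6, 120.2]
tool_rot: [-3.139, -0.0, 2.54]
contact_force: [-0.7, -0.3, -0.4]
gripper_width: 51.6
```

Run:
```python
from h import *
import pickle
s=sense();pickle.dump(s,open('s_p.pkl','wb'))
im=snap('wrist','w_p'); snap('side','s_p'); snap('scene','sc_p')
go(523.5,20.2,120,2.541)
```

```text
t 6.9 pos [523.8  18.5 120.8] rot [-3.14e+00  1.00e-03  2.54e+00] w 52.1 F [-0.4 -0.6 -1.2]
shift [0.13, 0.13, 0.08] rv [-0.001, 0.001, -0.001]
```

View pics/w_p.png

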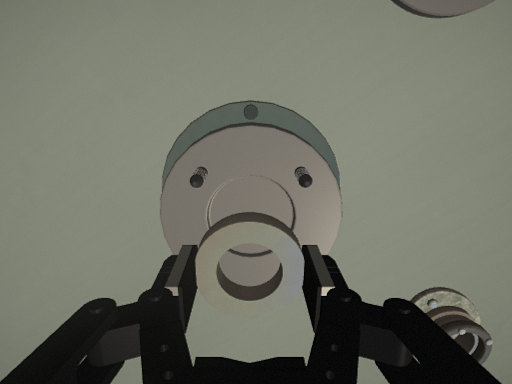

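View pics/s_p.png

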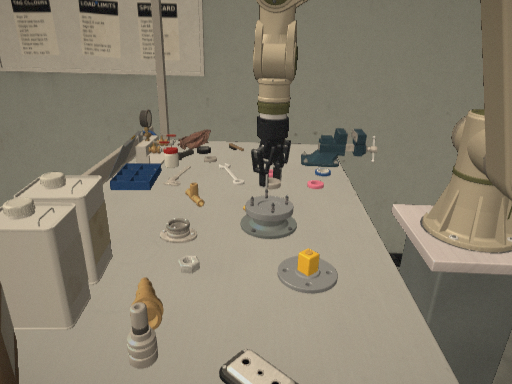

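Run:
```python
from h import *
import pickle
im=cv2.imread('pics/w_p.png')
cv2.imwrite('pics/w_pc.png',cv2.resize(im[110:270,155:345],None,fx=4,fy=4,interpolation=cv2.INTER_CUBIC))
```

```text
(no output)
```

View pics/w_pc.png

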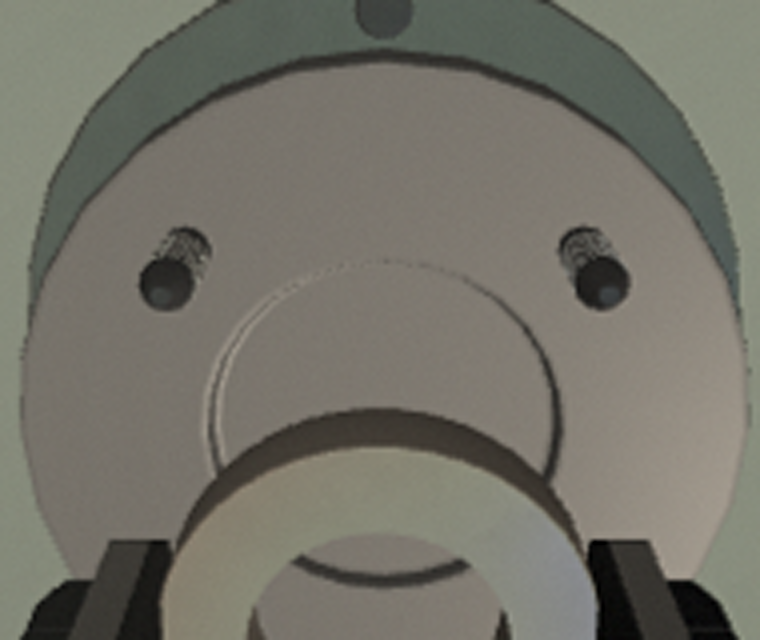

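Run:
```python
from h import *
import pickle
s=pickle.load(open('s_p.pkl','rb'));K,T=cam('wrist',s)
f=lambda a,b:((a+.5)/4-.5+155,(b+.5)/4-.5+110)
R=rot(s)
def tool(p): return (R.T@(p-s['ee_pos'])).round(1)
a,b=[onplane(K,T,f(*p),85) for p in [(163,292),(606,291)]]
print('tips',a,b,np.linalg.norm(a-b), 'centre from tips', (a+b)/2-31.8*R[:,0], 'in tool',tool((a+b)/2-31.8*R[:,0]))
Q=[onplane(K,T,f(*p),60) for p in [(208,424),(562,424),(385,262),(385,587)]]
print(np.linalg.norm(Q[0]-Q[1]),np.linalg.norm(Q[2]-Q[3]),tool((Q[0]+Q[1])/2),tool((Q[2]+Q[3])/2),(Q[2]+Q[3])/2)
d=b-a; print('yaw of stud line',np.degrees(np.arctan2(d[1],d[0])), 'tool y', np.degrees(np.arctan2(R[1,1],R[0,1])))
```

```text
tips [479.96505288  11.98396991  85.        ] [515.22358176  63.72431937  85.        ] 62.611721112614426 centre from tips [523.81253805  19.85845705  84.98860419] in tool [ 0.3  1.4 35.2]
59.53677807853477 59.38221706882882 [ 1.2  1.7 60.2] [-0.3  1.7 60.2] [524.42018732  19.74064956  60.        ]
yaw of stud line 55.727474976344816 tool y 55.53508101788578
```

carry_out --targets '[[[0.1,0.06,1],[0,0,0],0.1],[[0.1,0.06,2.5],[0,0,0],0.1],[[0.1,0.06,4],[0,0,0],0.1],[[0.1,0.06,4.7],[0,0,0],0.1],[[0.1,0.06,5.0],[0,0,0],0.1],[[0.1,0.06,5.1],[0,0,0],0.1],[[0.1,0.06,5.1],[0,0,0],0.1]]'

```text
time: 7.78
ee_pos: [523.6, 19.4, 70.1]
tool_rot: [-3.141, 0.001, 2.54]
contact_force: [-0.1, -0.6, -1.6]
gripper_width: 51.7
```

Run:
```python
from h import *
import pickle
s=sense();pickle.dump(s,open('s_p2.pkl','wb'))
im=snap('wrist','w_p2'); cv2.imwrite('pics/w_p2c.png',cv2.resize(im[130:330,130:370,::-1],None,fx=3,fy=3,interpolation=cv2.INTER_CUBIC))
go(523.3,19.6,63.6,2.541)
```

```text
t 7.83 pos [523.7  19.4  70.1] rot [-3.141e+00  1.000e-03  2.540e+00] w 51.6 F [-0.3 -0.6 -0.1]
shift [0.04, -0.01, 0.65] rv [-0.001, 0.001, -0.001]
```

View pics/w_p2c.png

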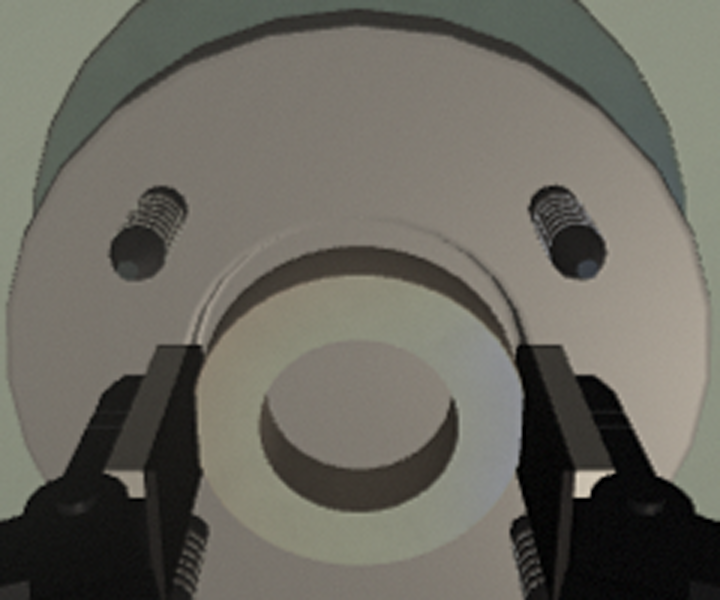

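Run:
```python
from h import *
import pickle
s=pickle.load(open('s_p2.pkl','rb'));K,T=cam('wrist',s)
f=lambda a,b:((a+.5)/3-.5+130,(b+.5)/3-.5+130)
R=rot(s)
def tool(p): return (R.T@(p-s['ee_pos'])).round(1)
print(tool(onplane(K,T,f(360,246),62.5)),tool(onplane(K,T,f(360,218),60)))
P=[tool(onplane(K,T,f(*p),74.5)) for p in [(360,275),(360,565),(196,420),(524,420)]];print(P)
P=[tool(onplane(K,T,f(*p),85)) for p in [(133,268),(585,267)]];print(P)
```

```text
[25.7  0.7  7.5] [29.6  0.7 10. ]
[array([25.9,  0.7, -4.5]), array([-27.8,   0.8,  -4.4]), array([  0.6, -25.4,  -4.4]), array([ 0.6, 26.9, -4.5])]
[array([ 31.6, -30.7, -14.9]), array([ 31.8,  31.8, -15. ])]
```

carry_out --targets '[[[0.09,-0.01,0],[0,0,0],0.1],[[0.1,-0.01,0.15],[0,0,0],0.1],[[0.1,-0.01,0.3],[0,0,0],0.1],[[0.1,-0.01,0.4],[0,0,0],0.1],[[0.1,-0.01,0.5],[0,0,0],0.1],[[0.1,-0.01,0.57],[0,0,0],0.1],[[0.1,-0.01,0.6],[0,0,0],0.1],[[0.1,-0.01,0.6],[0,0,0],0.1]]'

```text
time: 8.82
ee_pos: [522.8, 19.9, 64.7]
tool_rot: [-3.141, 0.002, 2.54]
contact_force: [-2.3, -0.6, 4.6]
gripper_width: 51.9
```

Run:
```python
from h import *
s=sense()
im=snap('wrist','w_p3'); cv2.imwrite('pics/w_p3c.png',cv2.resize(im[130:330,130:370,::-1],None,fx=3,fy=3,interpolation=cv2.INTER_CUBIC))
go(523.3,19.6,63.6,2.541)
```

```text
t 8.88 pos [522.8  19.9  64.7] rot [-3.141e+00  2.000e-03  2.540e+00] w 51.9 F [-2.  -0.3  5.5]
shift [-0.06, 0.01, 0.11] rv [-0.001, 0.002, -0.001]
```

View pics/w_p3c.png

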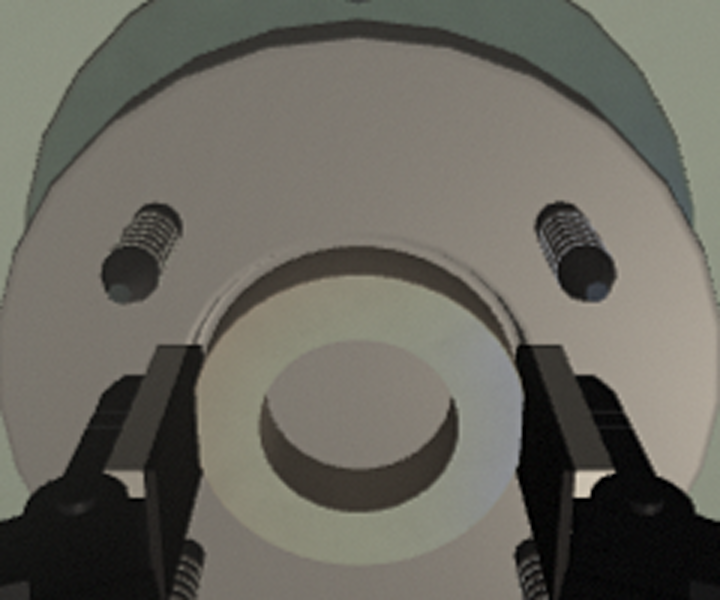

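carry_out --targets '[[[-0.02,0,0.07],[0,0,0],0.1],[[-0.02,0,0.14],[0,0,0],0.1],[[-0.02,0,0.14],[0,0,0],0.1]]'

```text
time: 9.25
ee_pos: [522.8, 19.9, 64.7]
tool_rot: [-3.141, 0.002, 2.54]
contact_force: [-4.4, 0.3, 11.8]
gripper_width: 51.7
```

Run:
```python
from h import *
s=sense();K,T=cam('wrist',s)
f=lambda a,b:((a+.5)/3-.5+130,(b+.5)/3-.5+130)
R=rot(s)
def tool(p): return (R.T@(p-s['ee_pos'])).round(1)
print(tool(onplane(K,T,f(360,246),57.1)),tool(onplane(K,T,f(360,235),60)),tool(onplane(K,T,f(360,246),60)))
P=[tool(onplane(K,T,f(*p),85)) for p in [(120,293),(597,292)]];print(P)
sd=snap('side','s_p3'); cv2.imwrite('pics/s_p3c.png',cv2.resize(sd[150:250,210:330,::-1],None,fx=6,fy=6,interpolation=cv2.INTER_CUBIC))
im=cv2.imread('pics/w_p3.png'); cv2.imwrite('pics/w_p3d.png',cv2.resize(im[195:260,190:310],None,fx=6,fy=6,interpolation=cv2.INTER_CUBIC))
```

```text
[25.6  0.7  7.5] [28.7  0.7  4.6] [26.8  0.7  4.6]
[array([ 30.3, -31.3, -20.3]), array([ 30.5,  32.2, -20.4])]
```

View pics/s_p3c.png

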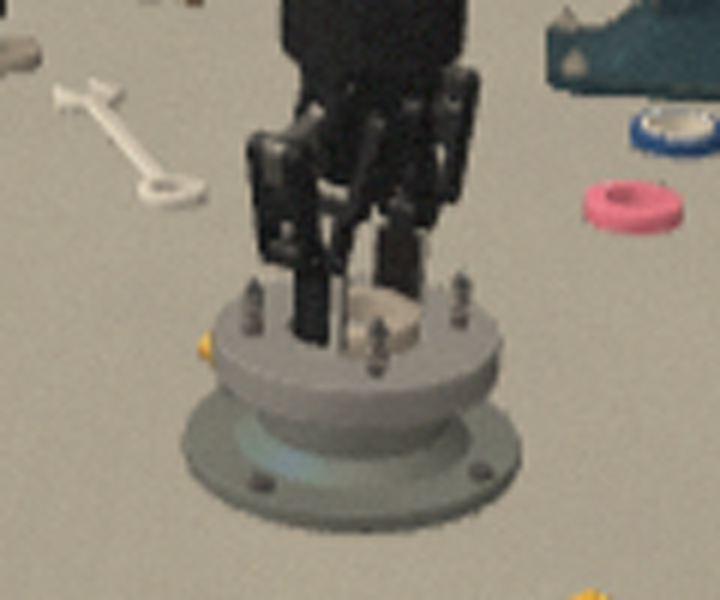

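View pics/w_p3d.png

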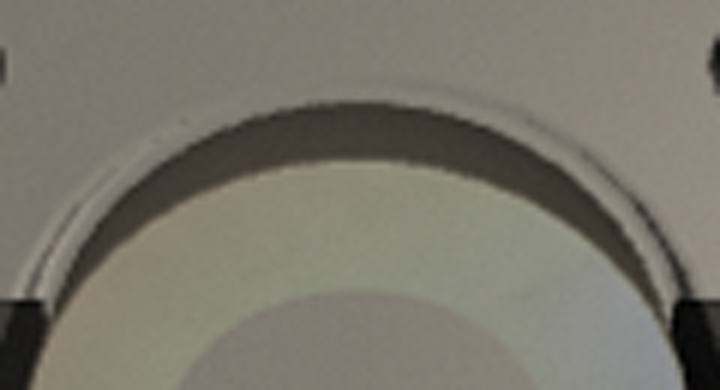

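Contact came at TCP z = 64.7, but a ring flat on the pocket floor should give about 63.6. So the fingertips are probably on the housing face with the ring about 1 mm above the floor. Rather than let it drop, I'll set it down on clear bench and regrip it about 3 mm higher.

carry_out --targets '[[[0,0,-0.5],[0,0,0],0.1],[[0,0,-3.5],[0,0,0],0.1],[[0,0,-7],[0,0,0],0.1],[[-2,-6,-7],[0,0,0],0.1],[[-4.4,-12,-6],[0,0,0],0.1],[[-4.4,-14,-2],[0,0,0],0.1],[[-4.4,-14,2],[0,0,0],0.1],[[-4.4,-14,4.5],[0,0,0],0.1],[[-4.4,-14,5.0],[0,0,0],0.1],[[-4.4,-14,5.0],[0,0,0],0.1]]'

```text
time: 10.55
ee_pos: [480.2, -120.6, 15.2]
tool_rot: [-3.141, 0.002, 2.54]
contact_force: [-0.1, -0.2, -2.1]
gripper_width: 51.7
```

Run:
```python
from h import *
s=sense();print(s['joint_vel'].round(3))
go(480,-120,7.6,2.541)
snap('wrist','w_b')
```

```text
[ 0.002 -0.017  0.017  0.006  0.     0.   ]
t 10.55 pos [ 480.2 -120.6   15.2] rot [-3.141e+00  2.000e-03  2.540e+00] w 51.7 F [-0.1 -0.2 -2.1]
shift [0.05, 0.03, 0.76] rv [-0.001, 0.002, -0.001]
```

View pics/w_b.png

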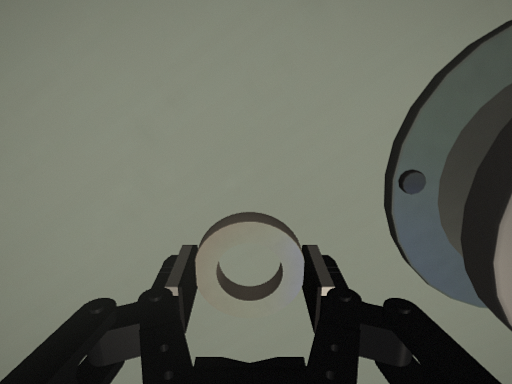

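carry_out --targets '[[[0,0,0.25],[0,0,0],0.1],[[0,0,0.45],[0,0,0],0.1],[[0,0,0.6],[0,0,0],0.1],[[0,0,0.7],[0,0,0],0.1],[[0,0,0.7],[0,0,0],0.1]]'

```text
time: 11.22
ee_pos: [480.7, -120.7, 8.6]
tool_rot: [-3.141, 0.003, 2.54]
contact_force: [0.1, 0.1, -2.2]
gripper_width: 51.9
```

carry_out --targets '[[[0,0,0.08],[0,0,0],0.1],[[0,0,0.15],[0,0,0],0.1],[[0,0,0.15],[0,0,0],0.1]]'

```text
time: 11.6
ee_pos: [480.8, -120.7, 7.6]
tool_rot: [-3.141, 0.004, 2.54]
contact_force: [-1.3, 1.0, 4.9]
gripper_width: 51.8
```

carry_out --targets '[[[0,0,0],[0,0,0],-0.35],[[0,0,0],[0,0,0],-0.35],[[-0.1,0,-0.28],[0,0,0],-0.35],[[-0.1,0,-0.28],[0,0,0],-0.35],[[-0.1,0,-0.28],[0,0,0],-0.35],[[-0.1,0,-0.28],[0,0,0],0.1],[[-0.1,0,-0.28],[0,0,0],0.1],[[-0.1,0,-0.28],[0,0,0],0.1],[[-0.1,0,-0.28],[0,0,0],0.1]]'

```text
time: 12.72
ee_pos: [481.7, -121.2, 10.9]
tool_rot: [-3.141, 0.004, 2.54]
contact_force: [-1.2, 0.3, 5.4]
gripper_width: 51.6
```

carry_out --targets '[[[0,0,-2],[0,0,0],0.1],[[0,0,-7],[0,0,0],0.1],[[0,0,-12],[0,0,0],0.1],[[2.2,7,-13],[0,0,0],0.1],[[4.5,13,-12],[0,0,0],0.1],[[4.5,13.9,-10],[0,0,0],0.1],[[4.5,13.9,-7.5],[0,0,0],0.1],[[4.5,13.9,-6.6],[0,0,0],0.1],[[4.5,13.9,-6.3],[0,0,0],0.1],[[4.5,13.9,-6.3],[0,0,0],0.1]]'

```text
time: 13.98
ee_pos: [523.3, 18.5, 74.1]
tool_rot: [3.142, 0.004, 2.539]
contact_force: [-0.1, -0.1, -1.1]
gripper_width: 51.3
```

Run:
```python
from h import *
import pickle
s=sense();pickle.dump(s,open('s_p4.pkl','wb'))
im=snap('wrist','w_p4'); cv2.imwrite('pics/w_p4c.png',cv2.resize(im[130:330,130:370,::-1],None,fx=3,fy=3,interpolation=cv2.INTER_CUBIC))
go(523.7,19.4,66.9,2.541)
```

```text
t 14.03 pos [523.5  18.5  74.4] rot [3.141 0.005 2.539] w 51.1 F [ 0.  -0.6 -1.6]
shift [0.04, 0.08, 0.75] rv [0.0, 0.005, -0.002]
```

View pics/w_p4c.png

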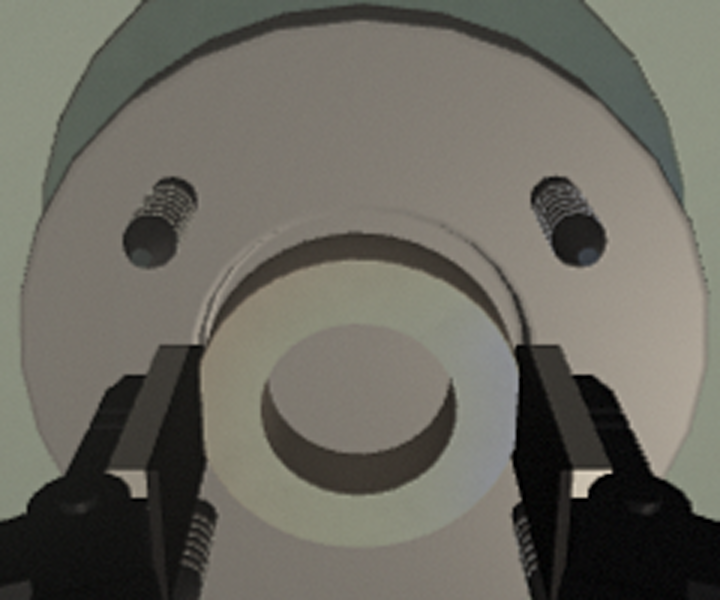

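Run:
```python
from h import *
import pickle
s=pickle.load(open('s_p4.pkl','rb'));K,T=cam('wrist',s)
f=lambda a,b:((a+.5)/3-.5+130,(b+.5)/3-.5+130)
R=rot(s);z0=s['ee_pos'][2]
def tool(p): return (R.T@(p-s['ee_pos'])).round(1)
P=[tool(onplane(K,T,f(*p),z0+1.1)) for p in [(360,258),(360,548),(201,403),(518,403)]];print(P)
P=[tool(onplane(K,T,f(*p),85)) for p in [(143,256),(592,254)]];print(P)
print(tool(onplane(K,T,f(360,208),60)))
```

```text
[array([27.3,  0.7, -1.2]), array([-27.1,   0.8,  -1. ]), array([  1.7, -25.1,  -1.1]), array([ 1.7, 26.4, -1.1])]
[array([ 31.7, -30.2, -11. ]), array([ 32. ,  33.6, -11. ])]
[29.9  0.7 14. ]
```

carry_out --targets '[[[0.02,0.1,0],[0,0.004,0],0.1],[[0.02,0.1,0.2],[0,0.004,0],0.1],[[0.02,0.1,0.35],[0,0.004,0],0.1],[[0.02,0.1,0.5],[0,0.004,0],0.1],[[0.02,0.1,0.6],[0,0.004,0],0.1],[[0.02,0.1,0.67],[0,0.004,0],0.1],[[0.02,0.1,0.7],[0,0.004,0],0.1],[[0.02,0.1,0.7],[0,0.004,0],0.1]]'

```text
time: 15.02
ee_pos: [523.9, 19.4, 67.4]
tool_rot: [3.141, 0.001, 2.539]
contact_force: [0.5, 0.4, -1.5]
gripper_width: 51.3
```

Run:
```python
from h import *
im=snap('wrist','w_p5'); cv2.imwrite('pics/w_p5c.png',cv2.resize(im[130:330,130:370,::-1],None,fx=3,fy=3,interpolation=cv2.INTER_CUBIC))
go(523.7,19.4,66.9,2.541)
```

```text
t 15.07 pos [524.   19.4  67.4] rot [3.141e+00 1.000e-03 2.539e+00] w 51.2 F [ 0.6  0.5 -1.6]
shift [0.02, -0.02, 0.05] rv [0.0, 0.001, -0.002]
```

View pics/w_p5c.png

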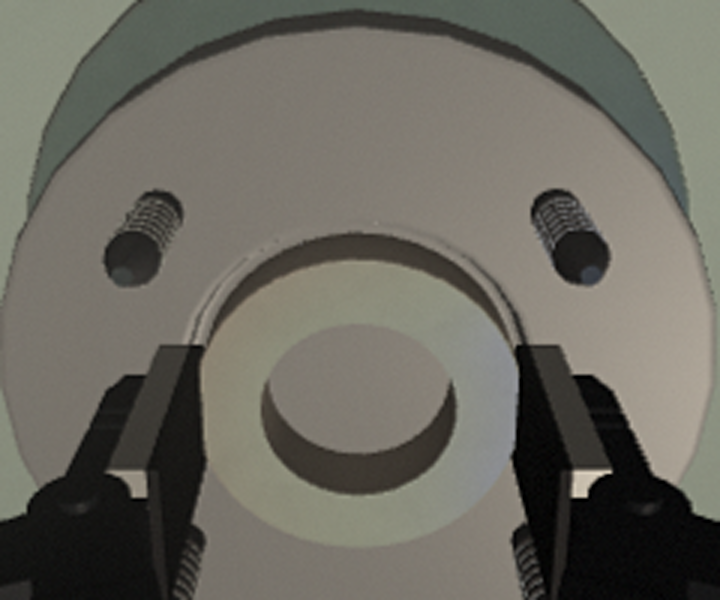

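Still hanging free, with no contact yet, and the ring is inside the pocket outline. I'll lower it the last half millimetre or so.

carry_out --targets '[[[0,0,0.07],[0,0,0],0.1],[[0,0,0.12],[0,0,0],0.1],[[0,0,0.12],[0,0,0],0.1]]'

```text
time: 15.45
ee_pos: [524.1, 19.4, 66.9]
tool_rot: [3.141, 0.002, 2.539]
contact_force: [-2.4, 0.0, 5.1]
gripper_width: 51.7
```

carry_out --targets '[[[0,0,-0.03],[0,0,0],-0.3],[[0,0,-0.03],[0,0,0],-0.35],[[0,0,-0.03],[0,0,0],-0.35],[[0,0,-1],[0,0,0],-0.35],[[0,0,-4],[0,0,0],-0.35],[[0,0,-9],[0,0,0],-0.4],[[0,0,-13],[0,0,0],-0.4],[[0,0,-13],[0,0,0],-0.4]]'

```text
time: 16.45
ee_pos: [526.4, 19.2, 201.3]
tool_rot: [3.137, 0.009, 2.54]
contact_force: [0.0, -0.1, -0.5]
gripper_width: 59.6
```

Run:
```python
from h import *
import pickle
s=sense();pickle.dump(s,open('s_p6.pkl','wb'))
im=snap('wrist','w_p6'); cv2.imwrite('pics/w_p6c.png',cv2.resize(im[90:250,150:350,::-1],None,fx=4,fy=4,interpolation=cv2.INTER_CUBIC))
go(441.8,239.4,180,2.337)
go(441.8,239.4,80,2.337)
```

```text
t 16.5 pos [525.2  19.3 199.1] rot [3.139 0.005 2.54 ] w 59.9 F [-0.4 -1.4 -0.6]
shift [19.35, 13.41, 1.84] rv [0.003, 0.005, 0.203]
t 16.5 pos [525.2  19.3 199.1] rot [3.139 0.005 2.54 ] w 59.9 F [-0.4 -1.4 -0.6]
shift [19.4, 13.38, 11.84] rv [0.003, 0.005, 0.203]
```

View pics/w_p6c.png

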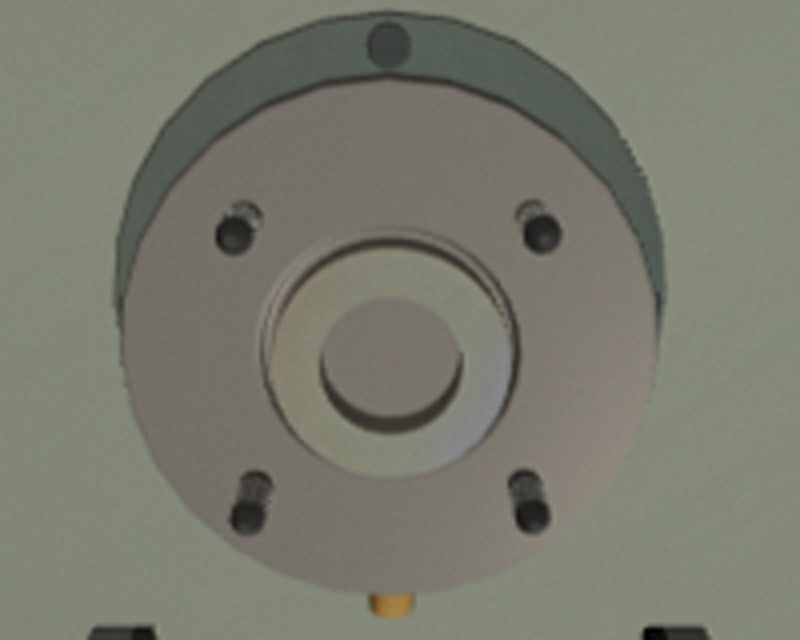

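Run:
```python
from h import *
import pickle
s=pickle.load(open('s_p6.pkl','rb'));K,T=cam('wrist',s)
f=lambda a,b:((a+.5)/4-.5+150,(b+.5)/4-.5+90)
P=np.array([onplane(K,T,f(*p),85)[:2] for p in [(233,239),(544,237),(247,521),(532,520)]]);c=P.mean(0);print(c,np.linalg.norm(P-c,axis=1))
a=np.degrees(np.arctan2(*(P-c)[:,::-1].T)); print(((a-45)%90).round(2))
Q=[onplane(K,T,f(*p),68)[:2] for p in [(391,246),(391,478),(270,362),(512,362)]]
print((Q[0]+Q[1])/2,(Q[2]+Q[3])/2,np.linalg.norm(Q[0]-Q[1]),np.linalg.norm(Q[2]-Q[3]))
```

```text
[523.14649301  20.41885085] [44.0284381  44.23018863 43.95554528 43.92801201]
[55.92 55.52 55.65 55.57]
[524.26581487  20.12381628] [523.55807367  20.62857171] 53.996209063116794 53.83446015998719
```

carry_out --targets '[[[6,4,1.8],[0,0.005,0.1],-0.4],[[12,8,1.8],[0,0.005,0.2],-0.4],[[19.4,13.4,1.8],[0,0.005,0.203],-0.4],[[19.4,13.4,4],[0,0.005,0.203],-0.4],[[19.4,13.4,8],[0,0.005,0.203],-0.4],[[19.4,13.4,9.8],[0,0.005,0.203],-0.4],[[19.4,13.4,9.8],[0,0.005,0.203],-0.4],[[19.4,13.4,9.8],[0,0.005,0.203],-0.4]]'

```text
time: 17.5
ee_pos: [441.9, 239.4, 100.6]
tool_rot: [3.139, -0.0, 2.336]
contact_force: [0.7, 0.4, 0.2]
gripper_width: 59.9
```

Run:
```python
from h import *
import pickle
s=sense();pickle.dump(s,open('s_g.pkl','wb'))
im=snap('wrist','w_g'); 
go(441.8,239.4,20,2.337)
```

```text
t 17.55 pos [442.4 239.5 101. ] rot [3.138 0.    2.336] w 59.7 F [ 0.2 -0.9  0.3]
shift [0.03, -0.08, 8.1] rv [0.004, 0.0, -0.001]
```

View pics/w_g.png

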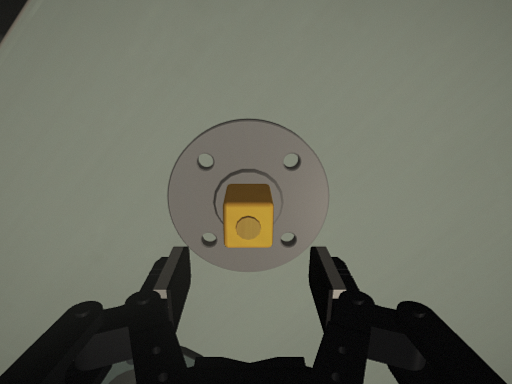

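Run:
```python
from h import *
import pickle
im=cv2.imread('pics/w_g.png'); cv2.imwrite('pics/w_gc.png',cv2.resize(im[110:280,160:340],None,fx=4,fy=4,interpolation=cv2.INTER_CUBIC))
```

```text
(no output)
```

View pics/w_gc.png

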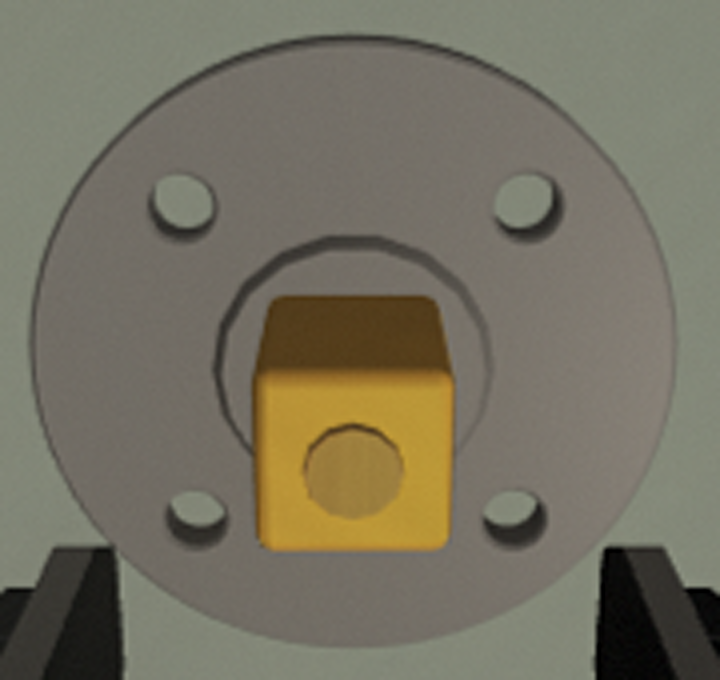

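Run:
```python
from h import *
import pickle
s=pickle.load(open('s_g.pkl','rb'));K,T=cam('wrist',s);R=rot(s)
f=lambda a,b:((a+.5)/4-.5+160,(b+.5)/4-.5+110)
W=np.array([onplane(K,T,f(*p),10) for p in [(183.5,207),(528.5,206),(197.5,519),(515,518.5)]]);c=W.mean(0);P=(W-c)@R
print('centre tool',R.T@(c-s['ee_pos']),'world',c,np.linalg.norm(P,axis=1))
a=np.degrees(np.arctan2(P[:,1],P[:,0]));print((a%90-45))
go(c[0],c[1],20,2.337)
```

```text
centre tool [-0.30487196  0.11276451 90.56462069] world [442.32585363 239.4670121   10.        ] [44.83408391 44.91697861 44.93171969 44.95590299]
[ 0.12131118 -0.31639028 -0.16090638  0.10154876]
t 17.55 pos [442.4 239.5 101. ] rot [3.138 0.    2.336] w 59.7 F [ 0.2 -0.9  0.3]
shift [0.0, -0.04, 8.1] rv [0.004, 0.0, -0.001]
```

carry_out --targets '[[[0,-0.03,4],[0.004,0,0],-0.4],[[0,-0.03,7],[0.004,0,0],-0.4],[[0,-0.03,7.8],[0.004,0,0],-0.4],[[0,-0.03,7.8],[0.004,0,0],-0.4],[[0,-0.03,7.8],[0.004,0,0],0.5],[[0,-0.03,7.8],[0.004,0,0],0.5],[[0,-0.03,7.8],[0.004,0,0],0.5],[[0,-0.03,7.8],[0.004,0,0],0.5],[[0,-0.03,7.8],[0.004,0,0],0.5],[[0,-0.03,7.8],[0.004,0,0],0.5]]' --squeeze 70

```text
time: 18.8
ee_pos: [443.2, 239.6, 24.5]
tool_rot: [3.14, 0.002, 2.336]
contact_force: [-1.3, -1.2, 7.0]
gripper_width: 31.0
```

Run:
```python
from h import *
go(441.8,239.4,20,2.337)
snap('wrist','w_g2')
```

```text
t 18.8 pos [443.2 239.6  24.5] rot [3.140e+00 2.000e-03 2.336e+00] w 31.0 F [-1.3 -1.2  7. ]
shift [0.09, -0.11, 0.45] rv [0.002, 0.002, -0.001]
```

View pics/w_g2.png

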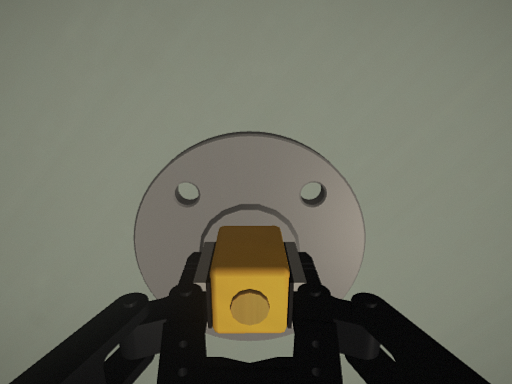

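carry_out --targets '[[[0,0,-0.5],[0,0,0],0.5],[[0,0,-2],[0,0,0],0.5],[[0,0,-5],[0,0,0],0.5],[[0,0,-9],[0,0,0],0.5],[[0,0,-12],[0,0,0],0.5],[[0,0,-12.5],[0,0,0],0.5],[[0,0,-12.5],[0,0,0],0.5]]'

```text
time: 19.73
ee_pos: [442.7, 239.5, 149.3]
tool_rot: [3.14, 0.002, 2.336]
contact_force: [1.0, 0.7, -5.2]
gripper_width: 31.8
```

Run:
```python
from h import *
im=snap('wrist','w_g3'); cv2.imwrite('pics/w_g3c.png',cv2.resize(im[120:345,120:380,::-1],None,fx=2.6,fy=2.6,interpolation=cv2.INTER_CUBIC))
go(523.4,20.2,150,2.541)
```

```text
t 19.77 pos [442.1 239.3 148.5] rot [-3.142e+00  1.000e-03  2.336e+00] w 31.3 F [ 0.6 -0.5 -5.4]
shift [-21.44, -9.31, -0.14] rv [-0.0, 0.001, -0.205]
```

View pics/w_g3c.png

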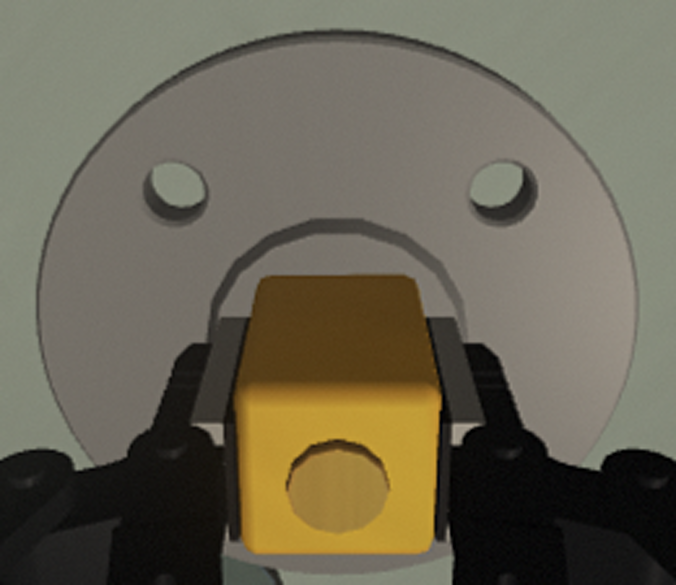

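Run:
```python
from h import *
C=np.array(get_calibration('wrist')['tool_from_camera']);K=np.array(get_calibration('wrist')['K'])
f=lambda a,b:((a+.5)/2.6-.5+120,(b+.5)/2.6-.5+120)
P=[onplane(K,C,f(*p),14.5) for p in [(175,191.5),(503.5,192)]];print(P,np.linalg.norm(P[0]-P[1]), (P[0]+P[1])/2-[31.8,0,0])
for z in (12,16): 
  P=[onplane(K,C,f(*p),z) for p in [(175,191.5),(503.5,192)]];print(z,np.linalg.norm(P[0]-P[1]), (P[0]+P[1])/2-[31.8,0,0])
```

```text
[array([ 32.81672351, -30.82132123,  14.5       ]), array([32.72726783, 32.65278033, 14.5       ])] 63.47416459586295 [ 0.97199567  0.91572955 14.5       ]
12 62.40925631918871 [ 1.83235483  0.90424166 12.        ]
16 64.1131095618675 [ 0.45578018  0.92262228 16.        ]
```

```bash
python3 -c "
from h import *
go(523.6,19.0,118,2.541)"
```

```text
t 19.77 pos [442.1 239.3 148.5] rot [-3.142e+00  1.000e-03  2.336e+00] w 31.3 F [ 0.6 -0.5 -5.4]
shift [-21.53, -9.38, 3.06] rv [-0.0, 0.001, -0.205]
```

carry_out --targets '[[[-4,-1.8,0],[0,0,-0.05],0.5],[[-9.5,-4.2,0],[0,0,-0.12],0.5],[[-15,-6.6,0],[0,0,-0.18],0.5],[[-19.5,-8.5,0],[0,0,-0.205],0.5],[[-21.5,-9.4,0],[0,0.001,-0.205],0.5],[[-21.5,-9.4,1.5],[0,0.001,-0.205],0.5],[[-21.5,-9.4,2.7],[0,0.001,-0.205],0.5],[[-21.5,-9.4,3.1],[0,0.001,-0.205],0.5],[[-21.5,-9.4,3.1],[0,0.001,-0.205],0.5]]'

```text
time: 20.9
ee_pos: [522.5, 20.1, 117.0]
tool_rot: [-3.141, -0.001, 2.543]
contact_force: [-0.3, 0.2, -4.3]
gripper_width: 31.2
```

Run:
```python
from h import *
import pickle
s=sense();pickle.dump(s,open('s_f1.pkl','wb'))
im=snap('wrist','w_f1'); cv2.imwrite('pics/w_f1c.png',cv2.resize(im[120:345,120:380,::-1],None,fx=2.6,fy=2.6,interpolation=cv2.INTER_CUBIC))
go(523.6,19.0,118,2.541)
sd=snap('side','s_f1'); cv2.imwrite('pics/s_f1c.png',cv2.resize(sd[130:250,210:330,::-1],None,fx=5,fy=5,interpolation=cv2.INTER_CUBIC))
```

```text
t 20.95 pos [523.   19.9 117.5] rot [-3.141 -0.     2.542] w 31.3 F [ 0.6 -0.1 -3.2]
shift [-0.1, -0.04, -0.05] rv [-0.0, -0.0, 0.001]
```

View pics/w_f1c.png

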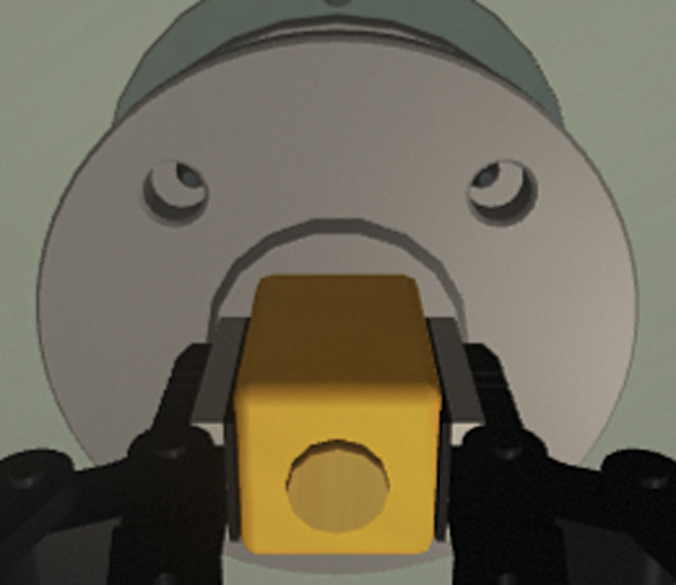

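View pics/s_f1c.png

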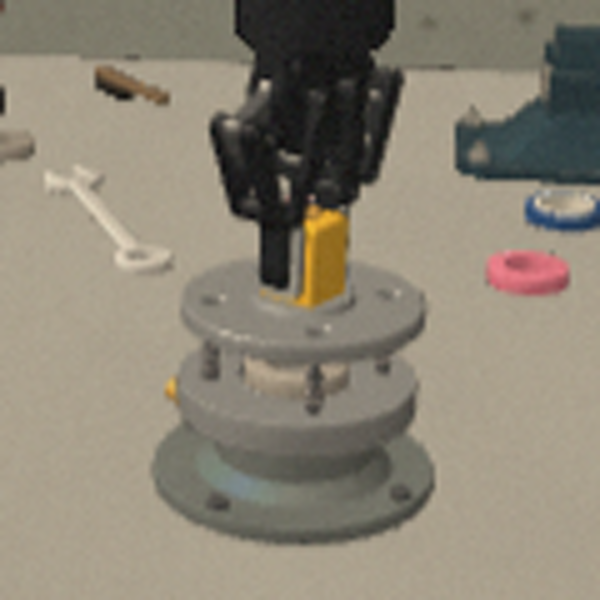

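Run:
```python
from h import *
im=cv2.imread('pics/w_f1.png')
a=cv2.resize(im[172:212,168:208],None,fx=9,fy=9,interpolation=cv2.INTER_CUBIC);b=cv2.resize(im[172:212,294:334],None,fx=9,fy=9,interpolation=cv2.INTER_CUBIC)
cv2.imwrite('pics/hol.png',np.hstack([a,b]))
C=np.array(get_calibration('wrist')['tool_from_camera']);K=np.array(get_calibration('wrist')['K'])
for dx in (-2,-1,0,1,2):
  o=[]
  for sy,x0 in ((-1,168),(1,294)):
    p=proj(K,C,np.array([32.8+dx,sy*31.8+.9,32.5])); o.append((((p+.5-[x0,172])*9-.5)+[0 if sy<0 else 360,0]).round(0).tolist())
  print(dx,o)
```

```text
-2 [[229.0, 131.0], [479.0, 131.0]]
-1 [[228.0, 116.0], [480.0, 116.0]]
0 [[227.0, 100.0], [481.0, 100.0]]
1 [[226.0, 85.0], [482.0, 85.0]]
2 [[225.0, 69.0], [483.0, 69.0]]
```

View pics/hol.png

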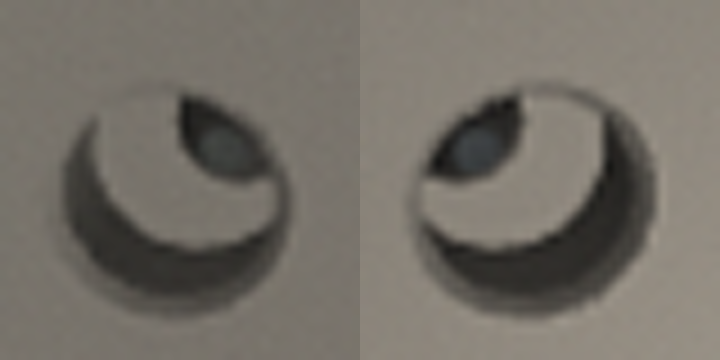

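Run:
```python
from h import *
C=np.array(get_calibration('wrist')['tool_from_camera']);K=np.array(get_calibration('wrist')['K'])
def px(x,y,z,x0,off): return (((proj(K,C,np.array([x,y,z]))+.5-[x0,172])*9-.5)+[off,0]).round(0).tolist()
for cx in (0,.5,1,1.5):
  print(cx,[px(31.8+cx,-31.8+.9,z,168,0) for z in (14.5,24.5,32.5)],[px(31.8+cx,31.8+.9,z,294,360) for z in (14.5,24.5,32.5)])
# circle outline at underside for cx=1
print([px(31.8+1+6*np.cos(t),-31.8+.9+6*np.sin(t),24.5,168,0) for t in (0,np.pi/2,np.pi,-np.pi/2)])
print([px(31.8+1+6*np.cos(t),-31.8+.9+6*np.sin(t),14.5,168,0) for t in (0,np.pi/2,np.pi,-np.pi/2)])
```

```text
0 [[173.0, 212.0], [205.0, 156.0], [228.0, 116.0]] [[536.0, 212.0], [504.0, 156.0], [480.0, 116.0]]
0.5 [[173.0, 203.0], [204.0, 148.0], [227.0, 108.0]] [[537.0, 203.0], [504.0, 148.0], [481.0, 108.0]]
1 [[172.0, 195.0], [204.0, 140.0], [227.0, 100.0]] [[538.0, 195.0], [505.0, 140.0], [481.0, 100.0]]
1.5 [[171.0, 186.0], [203.0, 132.0], [226.0, 92.0]] [[538.0, 187.0], [505.0, 132.0], [482.0, 93.0]]
[[198.0, 42.0], [305.0, 140.0], [210.0, 235.0], [102.0, 140.0]]
[[165.0, 92.0], [280.0, 195.0], [179.0, 295.0], [64.0, 195.0]]
```

carry_out --targets '[[[-0.24,-0.03,0],[0,0,0],0.5],[[-0.24,-0.03,0.3],[0,0,0],0.5],[[-0.24,-0.03,0.4],[0,0,0],0.5],[[-0.24,-0.03,0.4],[0,0,0],0.5],[[-0.24,-0.03,0.4],[0,0,0],0.5]]'

```text
time: 21.62
ee_pos: [525.2, 18.1, 113.9]
tool_rot: [3.141, 0.0, 2.542]
contact_force: [0.3, -0.1, -5.4]
gripper_width: 31.2
```

```bash
cat > hol.py <<'E'
from h import *
import sys
s=sense();im=snap('wrist',sys.argv[1])[:,:,::-1]
a=cv2.resize(im[172:212,168:208],None,fx=9,fy=9,interpolation=cv2.INTER_CUBIC);b=cv2.resize(im[172:212,294:334],None,fx=9,fy=9,interpolation=cv2.INTER_CUBIC)
cv2.imwrite('pics/%s_h.png'%sys.argv[1],np.hstack([a,b]))
go(523.6,19.0,92.5,2.541)
C=np.array(get_calibration('wrist')['tool_from_camera']);K=np.array(get_calibration('wrist')['K'])
def px(x,y,z,x0,off): return (((proj(K,C,np.array([x,y,z]))+.5-[x0,172])*9-.5)+[off,0]).round(0).tolist()
zt=s['ee_pos'][2]-85
for cx in (-2,-1,0,1): print('stud at cx',cx,px(31.8+cx,-31.8+.9,zt,168,0),px(31.8+cx,31.8+.9,zt,294,360))
E
python3 hol.py w_f2
```

```text
t 21.68 pos [525.2  18.1 114. ] rot [3.141 0.    2.542] w 31.2 F [-0.6  0.1 -3.9]
shift [0.18, -0.02, 2.14] rv [0.0, 0.0, 0.001]
stud at cx -2 [220.0, 164.0] [488.0, 165.0]
stud at cx -1 [219.0, 149.0] [489.0, 149.0]
stud at cx 0 [218.0, 133.0] [490.0, 133.0]
stud at cx 1 [217.0, 117.0] [491.0, 118.0]
```

View pics/w_f2_h.png

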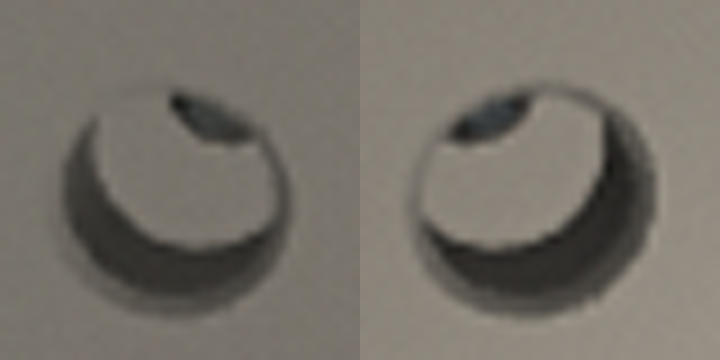

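carry_out --targets '[[[0.07,0,0],[0,0,0],0.5],[[0.07,0,0.2],[0,0,0],0.5],[[0.07,0,0.4],[0,0,0],0.5],[[0.07,0,0.55],[0,0,0],0.5],[[0.07,0,0.55],[0,0,0],0.5],[[0.07,0,0.55],[0,0,0],0.5]]'

```text
time: 22.42
ee_pos: [524.6, 18.5, 108.5]
tool_rot: [3.141, 0.0, 2.542]
contact_force: [-0.1, -0.7, -4.7]
gripper_width: 31.2
```

```bash
python3 hol.py w_f3
```

```text
t 22.48 pos [524.6  18.5 108.5] rot [3.141 0.    2.542] w 31.6 F [-0.5 -0.1 -4.2]
shift [0.11, -0.02, 1.6] rv [0.0, 0.0, 0.001]
stud at cx -2 [204.0, 193.0] [505.0, 194.0]
stud at cx -1 [203.0, 177.0] [506.0, 178.0]
stud at cx 0 [202.0, 161.0] [507.0, 162.0]
stud at cx 1 [201.0, 145.0] [508.0, 146.0]
```

View pics/w_f3_h.png

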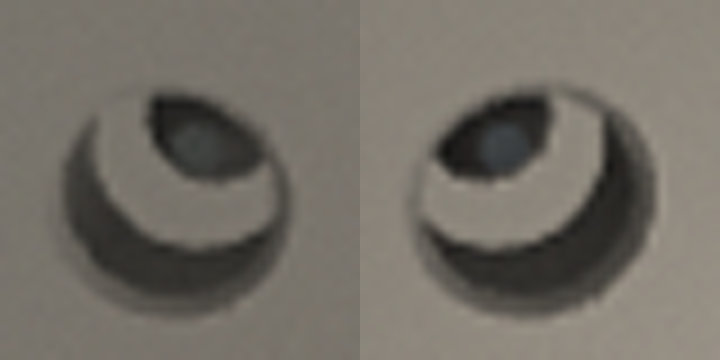

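carry_out --targets '[[[0.05,0,0],[0,0,0],0.5],[[0.05,0,0.25],[0,0,0],0.5],[[0.05,0,0.5],[0,0,0],0.5],[[0.05,0,0.7],[0,0,0],0.5],[[0.05,0,0.7],[0,0,0],0.5]]'

```text
time: 23.1
ee_pos: [524.0, 18.8, 101.2]
tool_rot: [-3.142, -0.0, 2.542]
contact_force: [-0.4, -0.5, -4.1]
gripper_width: 31.2
```

```bash
python3 hol.py w_f4
```

```text
t 23.15 pos [524.1  18.8 101.4] rot [3.142 0.    2.542] w 31.4 F [ 0.6  0.2 -3.7]
shift [0.06, -0.01, 0.89] rv [0.0, 0.0, 0.001]
stud at cx -2 [181.0, 235.0] [528.0, 235.0]
stud at cx -1 [180.0, 218.0] [529.0, 219.0]
stud at cx 0 [179.0, 202.0] [531.0, 202.0]
stud at cx 1 [178.0, 185.0] [532.0, 185.0]
```

View pics/w_f4_h.png

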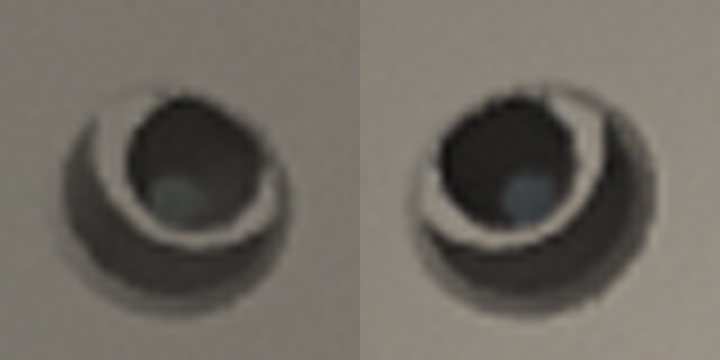

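carry_out --targets '[[[0.02,0,0.2],[0,0,0],0.5],[[0.02,0,0.4],[0,0,0],0.5],[[0.02,0,0.6],[0,0,0],0.5],[[0.02,0,0.72],[0,0,0],0.5],[[0.02,0,0.78],[0,0,0],0.5],[[0.02,0,0.78],[0,0,0],0.5]]'

```text
time: 23.9
ee_pos: [524.0, 18.9, 93.5]
tool_rot: [3.142, 0.0, 2.542]
contact_force: [-0.2, 1.3, -4.1]
gripper_width: 31.2
```

carry_out --targets '[[[0,0,0.06],[0,0,0],0.5],[[0,0,0.12],[0,0,0],0.5],[[0,0,0.15],[0,0,0],0.5],[[0,0,0.15],[0,0,0],0.5]]'

```text
time: 24.4
ee_pos: [524.0, 18.9, 92.5]
tool_rot: [3.141, 0.0, 2.542]
contact_force: [-2.9, -0.1, 1.7]
gripper_width: 31.4
```

carry_out --targets '[[[0,0,0.06],[0,0,0],0.5],[[0,0,0.08],[0,0,0],0.5],[[0,0,0.08],[0,0,0],0.5]]'

```text
time: 24.78
ee_pos: [524.0, 18.9, 92.5]
tool_rot: [3.141, 0.001, 2.542]
contact_force: [-3.8, -0.1, 7.2]
gripper_width: 30.8
```

Run:
```python
from h import *
sd=snap('side','s_f5'); cv2.imwrite('pics/s_f5c.png',cv2.resize(sd[130:250,210:330,::-1],None,fx=5,fy=5,interpolation=cv2.INTER_CUBIC))
```

```text
(no output)
```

View pics/s_f5c.png

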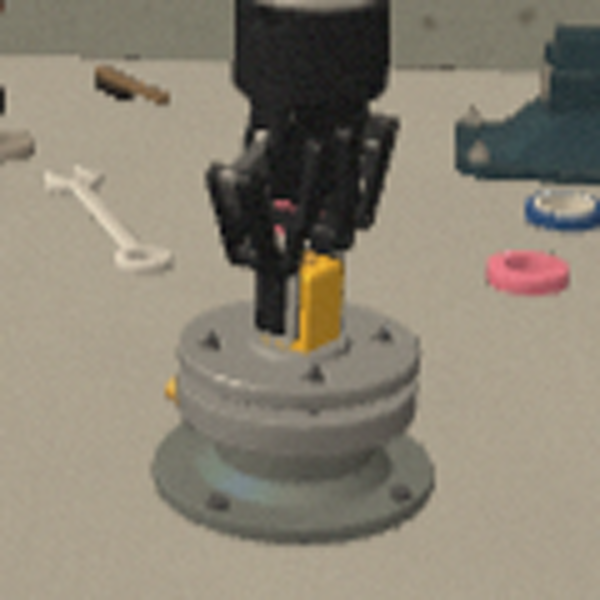

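Contact is firm at TCP z = 92.5, the predicted seated height, and the side view shows the studs standing through the plate. Now I release and retreat straight up.

carry_out --targets '[[[0,0,0],[0,0,0],0.1],[[0,0,0],[0,0,0],-0.2],[[0,0,0],[0,0,0],-0.2],[[0,0,-0.1],[0,0,0],-0.2],[[0,0,-1.5],[0,0,0],-0.2],[[0,0,-5],[0,0,0],-0.2],[[0,0,-10],[0,0,0],-0.2],[[0,0,-14],[0,0,0],-0.2],[[0,0,-14],[0,0,0],-0.2],[[0,0,-14],[0,0,0],-0.2]]'

```text
time: 26.08
ee_pos: [523.9, 19.0, 232.8]
tool_rot: [3.141, 0.001, 2.542]
contact_force: [-0.8, -0.0, 0.1]
gripper_width: 51.0
```

Run:
```python
from h import *
import pickle
s=sense();pickle.dump(s,open('s_end.pkl','wb'))
w=snap('wrist','w_end');sd=snap('side','s_end'); sc=snap('scene','sc_end')
A=cv2.resize(w[60:300,130:370,::-1],(480,480),interpolation=cv2.INTER_CUBIC)
B=cv2.resize(sd[155:300,170:350,::-1],(320,258),interpolation=cv2.INTER_CUBIC);D=cv2.resize(sc[140:290,180:390,::-1],(320,222),interpolation=cv2.INTER_CUBIC)
cv2.imwrite('pics/end.png',np.hstack([A,np.vstack([B,D])]))
print(s['joint_vel'].round(3),s['contact_force'].round(1),s['ee_pos'])
```

```text
[-0.     0.018 -0.028 -0.006 -0.001  0.001] [-0.8 -0.   0.1] [523.85179333  18.9580552  232.80692569]
```

View pics/end.png

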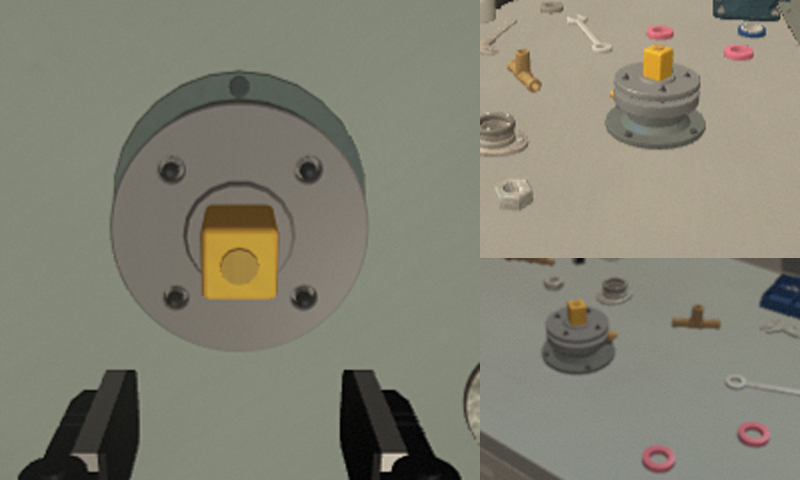

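```bash
python3 -c "
from station import *
print(sign_off()); print(sense()['time'])"
```

```text
the job is handed in; nothing more can be done
None
the job is handed in; nothing more can be done
```

The housing is closed: the grey ring lies in the pocket and the cover flange sits on it with all four studs through its holes. I handed the job in at about 26 s of the 61 s allowed; `sign_off` gives no verdict.

- **Ring:** On the first try the fingertips touched the housing face while the ring was still about 1 mm above the pocket floor. I did not let it drop. I set it down on clear bench, regripped it about 3 mm higher, and lowered it again until it touched at the predicted height (TCP z 66.9). A picture afterwards showed it concentric with the pocket; its top measured 54 mm across when read at the seated height, as it should.
- **Flange:** I gripped it by the yellow boss, turned it about 0.2 rad, and lined the holes up with the studs by wrist pictures. I slid it down until it touched at the predicted seated height (TCP z 92.5), where it stayed under a light push, then opened the gripper and backed straight up.
- **Last checks:** In the final wrist, side and scene pictures the plate looks flat and the four studs are in their holes. The bearing, tee and nut look to be where they were. The contact force was near zero, so the robot was touching nothing.
- **Disagreements:** My position-based target for the flange differed from the wrist pictures by about 1 to 2 mm along one axis; I followed the pictures. The studs measured at a 44 mm radius instead of 45, within the calibration error. The gripper read about 52 mm on the 54 mm ring. I did not measure the boss-top height after letting go.

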